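Finish the slat stand and hold the cheese dish over it

TASK

First finish the pantry's wooden stand: lay the two loose slats on top of it, crosswise to its upper layer, one along each side straight above the bottom slats and with ends and edges flush. Then lift the dish by its handle straight up, and only once it is clear of the table turn it a quarter turn, so that its handle runs square across the top slats; keep the dish level and the round cheese in its middle all the while. Finish still holding the dish, level and still, centred a few centimetres above the stand so that I can slip a paper doily under it (do not set it down), and leave the other things where they are.

Things in the scene. Friction and masses are not known exactly. Their poses are not given: they have to be found in the camera images.
- stand: fixed mid-brown slat stand, 124 x 124 mm, 28 mm high: two bottom slats along its x at y = +-51 mm, on them two slats along its y at x = +-51 mm (every slat 124 x 22 x 14 mm). Origin: centre of its underside, on the table; z up. The loose slats go on top along its x at y = +51 and -51 mm, undersides 28 mm up; finished height 42 mm
- slat_a: loose dark brown wooden slat, 124 x 22 x 14 mm, 30 g, lying flat on the table. Origin: centre of its underside; x along its length, z up. Either slat may go on either side
- slat_b: second loose slat, same as slat_a
- dish: white round dish, 156 mm wide, 30 mm high, 0.2-0.4 kg, conical floor rising 10 deg from its middle. Origin: centre of underside. Arched handle in its y-z plane, from the rim up to a wooden bar along its y: 80 mm long, 16 mm wide (x), 120-130 mm up, over the middle; grip it there from above. Bar starts roughly along the stand's x and must end along the stand's y, either way round
- ball_center (a point): centre of the round red wax-coated cheese, a 40 mm ball of 40 g that rolls freely in the dish; at the start it rests in the middle, its centre about 30 mm above the dish's underside
- measure_cup: bystander: small steel cup, 60 mm across, 45 mm high; origin at the centre of its underside
- spice_jar: bystander: amber jar with black cap, 42 mm across, 85 mm high; origin at the centre of its underside
- small_tin: bystander: tin with orange band, 52 mm across, 75 mm high; origin at the centre of its underside
- spread_jar: bystander: jar with yellow band and red cap, 72 mm across, 115 mm high; origin at the centre of its underside
- cracker_box: bystander: upright red carton, 60 x 150 mm, 170 mm high; origin at the centre of its underside
Not all that is in view belongs to the job. Leave any purple or yellow look-alike of the slat_a alone.

How it is judged:
On the way, in this order (a step that is already met when the one before it is completed fails the run):
1. both loose slats lie on the stand, crosswise to its upper layer, one along each side, the dish still on the table (((x of slat_a in the frame of stand between -0.018 and 0.018 m and y of slat_a in the frame of stand between 0.038 and 0.064 m and z of slat_a in the frame of stand between 0.023 and 0.033 m and angle between the x axis of each of slat_a, slat_b and the x axis of stand, either way round below 0.17 rad and x of slat_b in the frame of stand between -0.018 and 0.018 m and y of slat_b in the frame of stand between -0.064 and -0.038 m and z of slat_b in the frame of stand between 0.023 and 0.033 m) or (x of slat_a in the frame of stand between -0.018 and 0.018 m and y of slat_a in the frame of stand between -0.064 and -0.038 m and z of slat_a in the frame of stand between 0.023 and 0.033 m and angle between the x axis of each of slat_a, slat_b and the x axis of stand, either way round below 0.17 rad and x of slat_b in the frame of stand between -0.018 and 0.018 m and y of slat_b in the frame of stand between 0.038 and 0.064 m and z of slat_b in the frame of stand between 0.023 and 0.033 m)) and linear speed of each of slat_a, slat_b below 0.03 m/s and height (world z) of dish below 0.01 m and contact force between each of slat_a, slat_b and the fingers below 0.1 N), for 0.2 s.
2. the dish is lifted at least 15 mm clear, held, not yet turned (height (world z) of dish above 0.015 m and angle between the y axis of dish and the x axis of stand, either way round below 0.5 rad and contact force between dish and the fingers above 0.5 N), for 0.05 s.
3. the dish has been turned a quarter turn in the air, handle square to the top slats (angle between the y axis of dish and the y axis of stand, either way round below 0.17 rad and height (world z) of dish above 0.015 m and contact force between dish and the fingers above 0.5 N), for 0.1 s.
At the end, for the whole second after the job is handed in: Dish held by the gripper alone, level within 6 deg, still, underside 13-118 mm above the top slats, within 30 mm of the stand's centre, handle within 10 deg of square to the slats, cheese within 12 mm of its middle; slats in place within 13 mm sideways, 18 mm lengthwise, 10 deg (((x of slat_a in the frame of stand between -0.018 and 0.018 m and y of slat_a in the frame of stand between 0.038 and 0.064 m and z of slat_a in the frame of stand between 0.023 and 0.033 m and angle between the x axis of each of slat_a, slat_b and the x axis of stand, either way round below 0.17 rad and x of slat_b in the frame of stand between -0.018 and 0.018 m and y of slat_b in the frame of stand between -0.064 and -0.038 m and z of slat_b in the frame of stand between 0.023 and 0.033 m) or (x of slat_a in the frame of stand between -0.018 and 0.018 m and y of slat_a in the frame of stand between -0.064 and -0.038 m and z of slat_a in the frame of stand between 0.023 and 0.033 m and angle between the x axis of each of slat_a, slat_b and the x axis of stand, either way round below 0.17 rad and x of slat_b in the frame of stand between -0.018 and 0.018 m and y of slat_b in the frame of stand between 0.038 and 0.064 m and z of slat_b in the frame of stand between 0.023 and 0.033 m)) and linear speed of each of slat_a, slat_b, dish below 0.03 m/s and angle between the y axis of dish and the y axis of stand, either way round below 0.17 rad and horizontal distance between ball_center and dish below 0.012 m and angle between dish's own z axis and vertical below 0.1 rad and horizontal distance between dish and stand below 0.03 m and height (world z) of dish between 0.055 and 0.16 m and contact force between dish and the fingers above 0.5 N and contact force between dish and stand below 0.05 N and contact force between dish and slat_a below 0.05 N and contact force between dish and slat_b below 0.05 N and angular speed of dish below 0.15 rad/s); the arm keeps its last pose, push and grip.
It fails at once if the dish tips more than 14 degrees (angle between dish's own z axis and vertical above 0.25 rad).
It fails at once if the cheese rolls more than 30 mm from the middle of the dish (horizontal distance between ball_center and dish above 0.03 m).
It fails at once if the dish is turned more than a third of the way while it stands on the table (height (world z) of dish below 0.006 m and angle between the y axis of dish and the x axis of stand, either way round above 0.75 rad).
It fails at once if a bystander is moved more than 30 mm (distance of any of measure_cup, spice_jar, small_tin, spread_jar, cracker_box from where it was at the start of the episode above 0.03 m).
It also fails if it takes over 70 s, if anything falls off the work surface, if the arm or the gripper's body presses on something with over 40 N, if the wrist force passes 120 N, or if a joint passes its speed limit or range.

ROBOT

A 7-joint arm with a two-finger parallel gripper is mounted at the origin on the work surface. World frame = base frame: x ahead of the robot, y to its left, z up, the work surface at z = 0. Lengths are in m, angles in rad, forces in N, time in s.
With the tool pointing down it reaches from about 0.4 to 0.85 m from the base axis. Payload 4.5 kg.
Tool frame: the origin (TCP) lies midway between the tips of the shut fingers; the grasp point (between the pads) lies r.grip_point_offset behind it (r.grip_point_offset is the distance from the TCP to the grasp point, in m); z points along the fingers, y is the line along which they close (so a half turn about z gives the same grasp; the last joint's range is limited). The gripper opens to 88 mm and grips with 3 to 60 N. Pads are 18 mm wide; open, the fingers measure 123 mm over their backs; the gripper's body (75 mm by 187 mm) begins 45 mm behind the grasp point.
Start: joints at [-1.312, 0.689, -0.195, 1.565, 0.157, 0.902, -0.215], TCP at [0.139, 0.609, 0.239] pointing down, gripper open.
Joint ranges: [-3.01, 3.01], [-0.46, 2.08], [-1.47, 1.51], [0.13, 2.56], [-1, 4.14], [0.04, 2.09], [-2.66, 2.66]. Speed limits (rad/s): [2.57, 2.57, 3.14, 3.14, 3.14, 3.14, 3.14].

INTERFACE

Orientations are given as a unit quaternion [x, y, z, w].
In Python, from plant import r gives the robot as it stands.
- The arm moves only by the shell command python3 -m jog 'ROWS' [FORCE]. ROWS is JSON, a list of rows, each an object of numbers: "wx", "wy", "wz": the turn, a rotation vector about the world's x, y, z as a fraction of full scale; "dx", "dy", "dz": the shift along the world's x, y, z as a fraction of full scale; "hand": the closure, from 0 (fully open) to 1 (shut). In form: [{"wx": .., "wy": .., "wz": .., "dx": .., "dy": .., "dz": .., "hand": ..}, ...]. A call has 1 to 5 rows; each row shifts and turns the commanded pose from where the row before left it; what a row does not reach is not made up. Full scale, the value 1, is 0.25 m for a shift and 2 rad for a turn. A row lasts 1/12 s, in which the tool goes at most 41.7 mm and 7.16 degrees, less where a joint would pass 70% of its speed; a pose out of reach is approached as far as the arm can. A call with a number of a shift or a turn outside -1 to 1 is refused whole. A call with a gripper value outside its range is refused whole. The fingers move at their own pace and stop on an object; FORCE is the grip in N (left out, the last holds). Time passes only in rows, so rows that do not move let the fingers close. It gives the time, the measured TCP pose, the force, the opening and the grip force at its end, in the units of the state.
- r.get_state(): the state, without advancing time (a new reading comes with each control period).
- r.snapshot(name): name is "side" or "top" or "wrist"; returns the picture (420x560x3 uint8, red, green, blue); there is no depth.
- r.camera_info(name): a dict with "mtx" (3x3 intrinsics, pixels), "R" (3x3) and "t" (3): a world point X has camera coordinates R X + t. Camera axes: x right, y down, z forward; pixel columns grow to the right and rows downward; lengths in m; the calibration is good to about 2 mm. A picture is of the moment at which its call begins: read the wrist's pose just before it. camera_info takes no time and is no camera call; for the wrist camera it gives the pose at the moment of the call.
- r.finish_job(): hands the job in; it is judged then, once.
Trained networks look in the newest picture that a camera, given by its name, has taken for a name from the list of things; names that differ only in an ending like _2 or _b are one class to them, and where a whole thing is asked for, a point or a joint stands for the part that bears it (a point fixed in the world has none). Each returns a list of dicts, best first, with "p" (0 to 1); they miss things now and then, are a little off and sometimes report something else, mostly with a low value. They report only what shows in the picture. A call takes as long as a camera call. They do not tell look-alikes from the thing itself.
- r.search_frame(camera, query): "bbox" ([left, top, right, bottom] in pixels, round what is visible of it).
- r.masks_of(camera, query): "region" (420x560 bool, what is visible of it) and "bbox" ([left, top, right, bottom] in pixels, round what is visible of it).
The state is a dict: "clock": time; "q": joint angles; "qd": joint speeds; "joint_torque": joint torques, N m; "tool_pos": TCP position; "eef_rot": TCP orientation; "contact_force": force on the tool from outside, world axes, zero at the start; "moment": the same for the moment, N m; "opening": opening from 0.0 (shut) to 1.0 (fully open); "finger_force": force on a finger pad.
Only numpy, scipy, OpenCV 4.12 (cv2) and the standard library are available. Lean on these libraries where they do the work, as an engineer would, in place of code of your own. Each camera call takes 0.05 s, during which the arm holds its last target. There are 200 camera calls.

## Working session

There is one attempt and no reset: what is moved stays moved. The work goes in short steps, Python scripts to look and compute and a shell command to move; the robot and the scene stay as the last step left them, time stands still between calls to the robot, and variables do not carry over. Pictures are saved under pics/ and viewed, at most 13 in all, crops included, and the job is handed in when it is done.

```bash
mkdir -p pics; ls; python3 - <<'E'
from plant import r
import cv2,numpy as np
s=r.get_state();print(s['clock'],s['tool_pos'],s['eef_rot'],r.grip_point_offset)
ims=[]
for n in('side','top'):
    im=r.snapshot(n);cv2.imwrite(f'pics/{n}0.png',im[:,:,::-1])
    c=r.camera_info(n);print(n,np.round(c['mtx'],1).tolist(),np.round(c['R'],3).tolist(),np.round(c['t'],3).tolist())
    for q in('stand','slat_a','dish','ball_center','measure_cup','spice_jar','small_tin','spread_jar','cracker_box'):
        print(n,q,[(np.round(d['bbox']).astype(int).tolist(),round(d['p'],2)) for d in r.search_frame(n,q)[:5]])
E
```

```text
pics
0.0 [0.13922334 0.60867339 0.23792654] [ 1.12093100e-01  9.93697307e-01 -8.93559742e-04 -2.51057509e-05] 0.0187
side [[496.0, 0.0, 280.3], [0.0, 496.0, 208.5], [0.0, 0.0, 1.0]] [[-0.953, -0.303, -0.018], [-0.202, 0.677, -0.707], [0.226, -0.67, -0.707]] [0.488, 0.149, 1.127]
side stand [([273, 148, 320, 186], 0.79)]
side slat_a [([248, 195, 261, 236], 0.9), ([346, 190, 375, 222], 0.82), ([344, 264, 360, 321], 0.81), ([161, 248, 193, 291], 0.81), ([358, 152, 390, 175], 0.76)]
side dish [([206, 265, 280, 330], 0.7)]
side ball_center [([237, 292, 252, 311], 0.59), ([306, 66, 361, 133], 0.58)]
side measure_cup [([275, 342, 305, 380], 0.75)]
side spice_jar [([188, 209, 210, 242], 0.69)]
side small_tin [([216, 165, 235, 196], 0.95)]
side spread_jar [([197, 339, 237, 406], 0.96), ([271, 149, 324, 185], 0.42)]
side cracker_box [([308, 64, 362, 134], 0.66)]
top [[475.6, 0.0, 282.3], [0.0, 475.6, 211.0], [0.0, 0.0, 1.0]] [[0.026, -1.0, 0.001], [-0.976, -0.025, -0.218], [0.218, 0.005, -0.976]] [-0.006, 0.503, 1.282]
top stand [([339, 182, 388, 228], 0.89)]
top slat_a [([309, 263, 354, 286], 0.91), ([269, 182, 308, 198], 0.8), ([370, 266, 414, 289], 0.64), ([201, 144, 243, 154], 0.63), ([266, 230, 307, 247], 0.56)]
top dish [([172, 175, 224, 235], 0.81)]
top ball_center [([431, 180, 484, 250], 0.73), ([196, 201, 206, 213], 0.4)]
top measure_cup [([148, 243, 172, 260], 0.74)]
top spice_jar [([251, 134, 266, 160], 0.76)]
top small_tin []
top spread_jar [([115, 196, 149, 226], 0.87), ([340, 183, 389, 229], 0.43)]
top cracker_box [([431, 181, 484, 251], 0.6)]
```

View pics/top0.png

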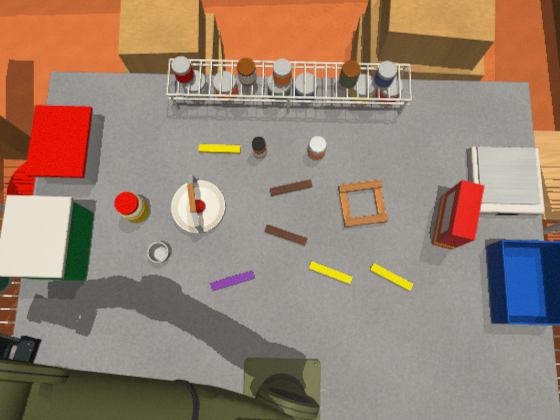

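View pics/side0.png

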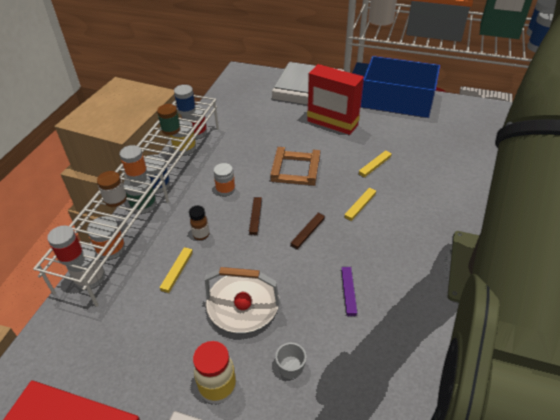

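The top view shows the two dark-brown slats at about (291,187) and (286,235). Their look-alikes are yellow at (219,149), (331,272) and (391,277), and purple at (232,281). The stand is at (363,203) and the dish at (198,206), with its bar at about (192,197). I choose the two dark-brown ones and check them in a close crop.

```bash
cat > h.py <<'E'
from plant import r
import cv2,numpy as np
from scipy.spatial.transform import Rotation as Ro
def ray(c,uv,z):
    "pixels (N,2) -> world points on plane z"
    uv=np.atleast_2d(uv).astype(float);d=(np.c_[uv,np.ones(len(uv))]@np.linalg.inv(c['mtx']).T)@c['R']
    o=-c['R'].T@c['t'];return o+d*((z-o[2])/d[:,2])[:,None]
def rect(c,region,z):
    "min-area rectangle of mask on plane z: centre mm, sizes, direction of long side deg"
    cs,_=cv2.findContours(region.astype(np.uint8),cv2.RETR_EXTERNAL,cv2.CHAIN_APPROX_NONE)
    k=max(cs,key=cv2.contourArea)[:,0]
    p=(ray(c,k,z)[:,:2]*1000).astype(np.float32)
    (x,y),(w,h),a=cv2.minAreaRect(p)
    if w<h:w,h,a=h,w,a+90
    return np.round([x,y,w,h,(a+90)%180-90],1)
def tool():
    s=r.get_state();R=Ro.from_quat(s['eef_rot']).as_matrix()
    return s['clock'],np.round(s['tool_pos']*1000,1) if hasattr(s['tool_pos'],'shape') else np.round(np.array(s['tool_pos'])*1000,1),'yaxis deg',round(np.degrees(np.arctan2(R[1,1],R[0,1])),1),'tilt',np.round(R[:,2],3)
E
python3 - <<'E'
from h import *
print(tool())
im=r.snapshot('top');c=r.camera_info('top')
cv2.imwrite('pics/crop1.png',cv2.resize(im[165:260,165:400,::-1],None,fx=3.4,fy=3.4,interpolation=cv2.INTER_CUBIC))
for q,z in(('slat_a',.014),('stand',.028),('dish',.03),('small_tin',.075),('spice_jar',.085),('measure_cup',.045),('spread_jar',.115)):
    for d in r.masks_of('top',q)[:6]:
        m=d['region'];print(q,round(d['p'],2),np.round(d['bbox']),im[m].mean(0).astype(int),rect(c,m,z))
E
```

```text
(1.0, array([139.3, 609.3, 238.7]), 'yaxis deg', np.float64(77.1), 'tilt', array([ 0.,  0., -1.]))
slat_a 0.89 [368. 265. 414. 289.] [225 211  19] [ 330.  -303.6  124.6   23.9   63.2]
slat_a 0.81 [214. 272. 254. 291.] [141  75 169] [308.6 141.9 121.9  21.6 -72.6]
slat_a 0.73 [199. 145. 239. 152.] [219 200  11] [697.3 200.2 123.   25.2 -88.5]
slat_a 0.59 [268. 181. 310. 196.] [108  80  64] [582.8 -14.2 129.2  29.6 -75.8]
slat_a 0.58 [270. 226. 304. 248.] [107  76  59] [442.2  -4.6 118.1  25.8  72.9]
slat_a 0.54 [311. 264. 352. 284.] [233 220  15] [ 338.  -131.2  119.6   21.3   70.5]
stand 0.95 [340. 180. 387. 227.] [185 126  72] [ 538.  -223.7  126.8  125.9    9.1]
dish 0.61 [170. 176. 223. 235.] [214 202 181] [517.7 250.9 153.7 151.3  65.1]
small_tin 0.85 [305. 137. 327. 162.] [182 169 156] [685.7 -87.   66.6  51.5   0.8]
spice_jar 0.57 [249. 136. 264. 160.] [81 72 63] [679.2  78.2  63.   39.8   1.9]
measure_cup 0.7 [148. 243. 173. 259.] [153 153 146] [377.7 349.2  60.9  55.6  48.1]
measure_cup 0.54 [341. 184. 389. 230.] [180 124  75] [ 531.9 -217.8  129.9  128.4  -80.8]
measure_cup 0.16 [305. 134. 328. 162.] [178 166 153] [695.1 -88.2  76.   55.2 -24.8]
spread_jar 0.87 [116. 194. 150. 225.] [182  70  36] [489.1 412.3 104.7  67.7  55.1]
spread_jar 0.48 [341. 180. 388. 227.] [181 124  74] [ 516.5 -208.5  119.9  119.3    8.9]
```

View pics/crop1.png

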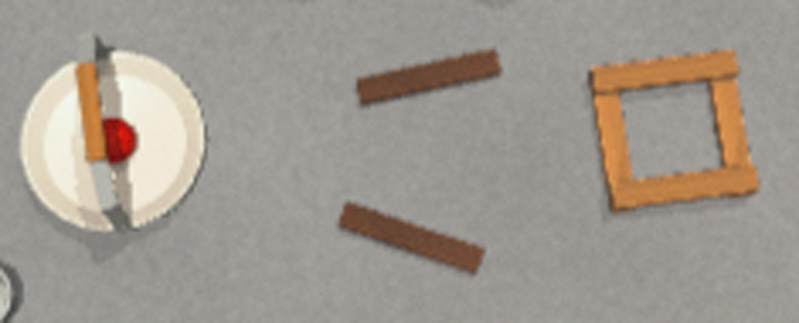

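The crop shows both dark-brown slats, at top (291,187) and (286,235). The stand's upper layer runs left to right in the picture, which is about the world y axis. I'll move over the slats to measure them with the wrist camera.

```bash
J='python3 -m jog'
python3 -m jog '[{"wz":0,"dx":0.083,"dy":-0.1376,"hand":0},{"wz":-0.036,"dx":0.083,"dy":-0.1376,"hand":0},{"wz":-0.036,"dx":0.083,"dy":-0.1376,"hand":0},{"wz":-0.036,"dx":0.083,"dy":-0.1376,"hand":0},{"wz":-0.036,"dx":0.083,"dy":-0.1376,"hand":0}]' 20
python3 -m jog '[{"wz":-0.036,"dx":0.083,"dy":-0.1376,"hand":0},{"wz":-0.036,"dx":0.083,"dy":-0.1376,"hand":0},{"wz":-0.036,"dx":0.083,"dy":-0.1376,"hand":0},{"wz":-0.036,"dx":0.083,"dy":-0.1376,"hand":0},{"wz":-0.036,"dx":0.083,"dy":-0.1376,"hand":0}]'
python3 -m jog '[{"wz":-0.036,"dx":0.083,"dy":-0.1376,"hand":0},{"wz":-0.036,"dx":0.083,"dy":-0.1376,"hand":0},{"wz":-0.036,"dx":0.083,"dy":-0.1376,"hand":0},{"wz":-0.036,"dx":0.083,"dy":-0.1376,"hand":0},{"wz":-0.036,"dx":0.083,"dy":-0.1376,"hand":0}]'
python3 -m jog '[{"wz":-0.036,"dx":0.083,"dy":-0.1376,"hand":0},{"dx":0.083,"dy":-0.1376,"hand":0},{"dx":0.083,"dy":-0.1376,"hand":0},{"hand":0},{"hand":0}]'
cat >> h.py <<'E'
def dark(im):
    "dark brown slat pixels; and mid-brown stand pixels"
    h=cv2.cvtColor(im,cv2.COLOR_RGB2HSV);H,S,V=h[...,0],h[...,1],h[...,2]
    return ((H<14)&(S>90)&(V>30)&(V<140)).astype(np.uint8),((H<20)&(S>110)&(V>=140)).astype(np.uint8)
def blobs(cam,im,amin,which,z):
    c=r.camera_info(cam);m=dark(im)[which];n,l,st,_=cv2.connectedComponentsWithStats(m)
    for i in range(1,n):
        if st[i,4]>amin: print(cam,'box',st[i,:4],'mm',rect(c,l==i,z))
E
python3 - <<'E'
from h import *
print(tool())
for n,a in(('top',200),('wrist',800)):
    im=r.snapshot(n);cv2.imwrite(f'pics/{n}1.png',im[:,:,::-1]);blobs(n,im,a,0,.014);blobs(n,im,a,1,.028)
c=r.camera_info('wrist');print(-c['R'].T@c['t'],c['R'].round(2),c['mtx'][0,0])
E
```

```text
(1.4, array([139.3, 609.3, 238.8]), 'yaxis deg', np.float64(77.1), 'tilt', array([-0.,  0., -1.]))
top box [540   0  20 131] mm [ 1.0081e+03 -8.3400e+02  4.4750e+02  5.7500e+01  1.0000e-01]
top box [ 5 60 29 97] mm [817.2 818.4 323.2  84.    7.4]
top box [270 180  42  15] mm [584.8 -14.4 120.8  21.1 -75.6]
top box [436 182  37  65] mm [ 514.1 -475.   186.5  103.5    8.2]
top box [265 225  42  20] mm [443.7  -2.7 120.9  20.2  72.8]
top box [  0   0 199 205] mm [889.  563.5 675.3 625.6   8.9]
top box [201   0 168  76] mm [1067.7   14.9  532.5  261.8  -88.5]
top box [371   0  12  63] mm [1097.2 -268.5  217.9   34.1    1.4]
top box [389   0 171 220] mm [ 857.7 -565.   717.1  487.9    2.1]
top box [340 180  48  46] mm [ 540.4 -222.9  126.2  123.7  -81.1]
top box [452 180  32  61] mm [ 528.1 -525.4  169.2   67.6  -13.1]
top box [188 184  17  28] mm [544.8 258.8  83.5  41.6  10.8]
top box [114 192  24  23] mm [521.2 460.2  66.7  65.2 -88.5]
wrist box [428  67 132  90] mm [118.6 854.3 159.   86.9  73.6]
wrist box [430  94  52  30] mm [105.8 809.6  55.1  18.6  89.9]
wrist box [386  52  43 184] mm [134.7 752.5 199.3  26.1  -0. ]
wrist box [501  53  59  29] mm [ 80.9 878.3  57.1  16.8  88.3]
wrist box [443 246  72  24] mm [277.2 816.   81.6  18.7 -89.6]
[0.06843822 0.62476778 0.38582658] [[ 0.22  0.97 -0.  ]
 [ 0.94 -0.21  0.28]
 [ 0.27 -0.06 -0.96]] 331.04576979567815invalid input
invalid input
invalid input
invalid input
```

View pics/wrist1.png

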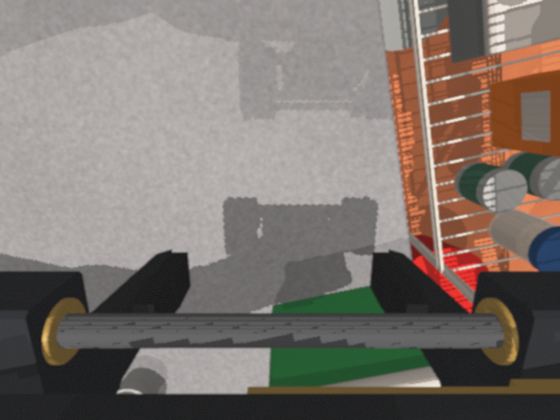

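The wrist picture shows the arm still at its start (the rows were refused because every key is needed), so I send them again complete.

```bash
python3 -m jog '[{"wx":0,"wy":0,"wz":-0.036,"dx":0.083,"dy":-0.1376,"dz":0,"hand":0},{"wx":0,"wy":0,"wz":-0.036,"dx":0.083,"dy":-0.1376,"dz":0,"hand":0},{"wx":0,"wy":0,"wz":-0.036,"dx":0.083,"dy":-0.1376,"dz":0,"hand":0},{"wx":0,"wy":0,"wz":-0.036,"dx":0.083,"dy":-0.1376,"dz":0,"hand":0},{"wx":0,"wy":0,"wz":-0.036,"dx":0.083,"dy":-0.1376,"dz":0,"hand":0}]' 20 &&
python3 -m jog '[{"wx":0,"wy":0,"wz":-0.036,"dx":0.083,"dy":-0.1376,"dz":0,"hand":0},{"wx":0,"wy":0,"wz":-0.036,"dx":0.083,"dy":-0.1376,"dz":0,"hand":0},{"wx":0,"wy":0,"wz":-0.036,"dx":0.083,"dy":-0.1376,"dz":0,"hand":0},{"wx":0,"wy":0,"wz":-0.036,"dx":0.083,"dy":-0.1376,"dz":0,"hand":0},{"wx":0,"wy":0,"wz":-0.036,"dx":0.083,"dy":-0.1376,"dz":0,"hand":0}]' &&
python3 -m jog '[{"wx":0,"wy":0,"wz":-0.036,"dx":0.083,"dy":-0.1376,"dz":0,"hand":0},{"wx":0,"wy":0,"wz":-0.036,"dx":0.083,"dy":-0.1376,"dz":0,"hand":0},{"wx":0,"wy":0,"wz":-0.036,"dx":0.083,"dy":-0.1376,"dz":0,"hand":0},{"wx":0,"wy":0,"wz":-0.036,"dx":0.083,"dy":-0.1376,"dz":0,"hand":0},{"wx":0,"wy":0,"wz":-0.036,"dx":0.083,"dy":-0.1376,"dz":0,"hand":0}]' &&
python3 -m jog '[{"wx":0,"wy":0,"wz":0,"dx":0.083,"dy":-0.1376,"dz":0,"hand":0},{"wx":0,"wy":0,"wz":0,"dx":0.083,"dy":-0.1376,"dz":0,"hand":0},{"wx":0,"wy":0,"wz":0,"dx":0.083,"dy":-0.1376,"dz":0,"hand":0},{"wx":0,"wy":0,"wz":0,"dx":0,"dy":0,"dz":0,"hand":0},{"wx":0,"wy":0,"wz":0,"dx":0,"dy":0,"dz":0,"hand":0}]'
python3 - <<'E'
from h import *
print(tool(),r.get_state()['q'])
im=r.snapshot('wrist');cv2.imwrite('pics/wrist2.png',im[:,:,::-1]);blobs('wrist',im,500,0,.014);blobs('wrist',im,500,1,.028)
E
```

```text
clock: 1.92
tool_pos: [0.2438, 0.4357, 0.2389]
eef_rot: [0.29, 0.957, 0.0, 0.0]
contact_force: [1.2, 0.0, -0.3]
opening: 0.999
finger_force: 0.0
clock: 2.33
tool_pos: [0.3476, 0.2638, 0.2391]
eef_rot: [0.456, 0.89, 0.0, 0.0]
contact_force: [1.3, -0.5, 0.0]
opening: 1.001
finger_force: 0.0
clock: 2.75
tool_pos: [0.4514, 0.0916, 0.239]
eef_rot: [0.608, 0.794, 0.0, 0.0]
contact_force: [-0.0, 1.3, 0.2]
opening: 1.0
finger_force: 0.0
clock: 3.17
tool_pos: [0.5138, -0.0127, 0.2387]
eef_rot: [0.609, 0.793, -0.0, 0.001]
contact_force: [0.4, 1.0, 0.2]
opening: 0.999
finger_force: 0.0
(3.1667, array([513.8, -12.7, 238.7]), 'yaxis deg', np.float64(14.9), 'tilt', array([ 0.001, -0.001, -1.   ])) [-0.08385541  0.54246276  0.02865138  1.90536235 -0.02171058  0.69301017
  0.21774997]
wrist box [190 101  69 101] mm [443.5   0.9 122.1  20.9  72.6]
wrist box [458 121  37  41] mm [706.5  87.9  43.5  33.3 -84.1]
wrist box [329 141  24 104] mm [583.9 -10.1 122.1  21.4 -75.5]
wrist box [212 292 101  22] mm [ 530.6 -161.8  123.6   29.2   15.1]
wrist box [209 348  97  39] mm [ 546.1 -251.7  122.4   61.7    9.5]
```

View pics/wrist2.png

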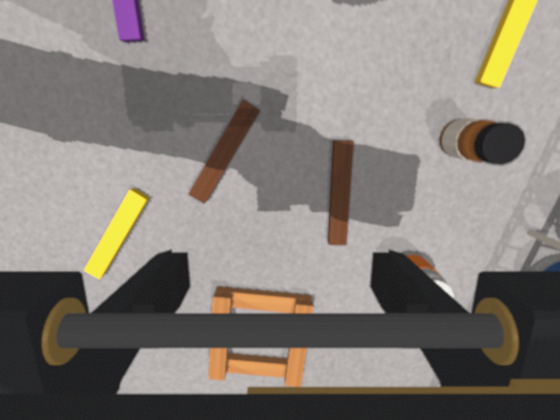

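The wrist picture shows both dark slats, at (225,150) and (341,192), and the stand at (260,335); the positions agree with the top view within about 4 mm. Now I grasp the far slat at (584,-12).

```bash
python3 -m jog '[{"wx":0,"wy":0,"wz":0,"dx":0.14,"dy":0.002,"dz":0,"hand":0},{"wx":0,"wy":0,"wz":0,"dx":0.14,"dy":0.002,"dz":0,"hand":0},{"wx":0,"wy":0,"wz":0,"dx":0,"dy":0,"dz":-0.15,"hand":0},{"wx":0,"wy":0,"wz":0,"dx":0,"dy":0,"dz":-0.15,"hand":0},{"wx":0,"wy":0,"wz":0,"dx":0,"dy":0,"dz":-0.15,"hand":0}]' 20 &&
python3 -m jog '[{"wx":0,"wy":0,"wz":0,"dx":0,"dy":0,"dz":-0.15,"hand":0},{"wx":0,"wy":0,"wz":0,"dx":0,"dy":0,"dz":-0.12,"hand":0},{"wx":0,"wy":0,"wz":0,"dx":0,"dy":0,"dz":-0.08,"hand":0},{"wx":0,"wy":0,"wz":0,"dx":0,"dy":0,"dz":0,"hand":0},{"wx":0,"wy":0,"wz":0,"dx":0,"dy":0,"dz":0,"hand":0}]'
python3 - <<'E'
from h import *
print(tool())
im=r.snapshot('wrist');blobs('wrist',im,500,0,.014)
E
```

```text
clock: 3.63
tool_pos: [0.5833, -0.0061, 0.1255]
eef_rot: [0.606, 0.796, 0.001, 0.0]
contact_force: [-0.2, 0.6, -0.2]
opening: 1.005
finger_force: 0.0
clock: 4.05
tool_pos: [0.5818, -0.0069, 0.0383]
eef_rot: [0.606, 0.795, -0.0, -0.001]
contact_force: [-0.8, -0.3, -0.1]
opening: 1.0
finger_force: 0.0
(4.05, array([581.8,  -6.9,  38.3]), 'yaxis deg', np.float64(15.4), 'tilt', array([-0.002,  0.001, -1.   ]))
wrist box [  0  57 110 215] mm [448.2  -3.1 126.8  26.5  72.2]
wrist box [267 149  42 165] mm [584.7  -0.9  97.   21.1 -75.8]
```

```bash
python3 -m jog '[{"wx":0,"wy":0,"wz":0,"dx":0.01,"dy":-0.02,"dz":-0.07,"hand":0},{"wx":0,"wy":0,"wz":0,"dx":0,"dy":0,"dz":-0.066,"hand":0},{"wx":0,"wy":0,"wz":0,"dx":0,"dy":0,"dz":0,"hand":0},{"wx":0,"wy":0,"wz":0,"dx":0,"dy":0,"dz":0,"hand":1},{"wx":0,"wy":0,"wz":0,"dx":0,"dy":0,"dz":0,"hand":1}]' 20 &&
python3 -m jog '[{"wx":0,"wy":0,"wz":0,"dx":0,"dy":0,"dz":0,"hand":1},{"wx":0,"wy":0,"wz":0,"dx":0,"dy":0,"dz":0,"hand":1},{"wx":0,"wy":0,"wz":0,"dx":0,"dy":0,"dz":0,"hand":1},{"wx":0,"wy":0,"wz":0,"dx":0,"dy":0,"dz":0,"hand":1},{"wx":0,"wy":0,"wz":0,"dx":0,"dy":0,"dz":0,"hand":1}]'
python3 -c "
from h import *
print(tool())"
```

```text
clock: 4.52
tool_pos: [0.5864, -0.0134, 0.0065]
eef_rot: [0.607, 0.795, 0.001, 0.001]
contact_force: [1.1, 0.4, 0.7]
opening: 0.87
finger_force: 0.0
clock: 4.93
tool_pos: [0.5854, -0.0139, 0.005]
eef_rot: [0.607, 0.795, 0.0, 0.0]
contact_force: [-0.4, -0.3, 0.3]
opening: 0.493
finger_force: 0.0
(4.9333, array([585.4, -13.9,   5. ]), 'yaxis deg', np.float64(15.2), 'tilt', array([ 0.,  0., -1.]))
```

```bash
python3 -m jog '[{"wx":0,"wy":0,"wz":0,"dx":0,"dy":0,"dz":0,"hand":1},{"wx":0,"wy":0,"wz":0,"dx":0,"dy":0,"dz":0,"hand":1},{"wx":0,"wy":0,"wz":0,"dx":0,"dy":0,"dz":0,"hand":1},{"wx":0,"wy":0,"wz":0,"dx":0,"dy":0,"dz":0,"hand":1},{"wx":0,"wy":0,"wz":0,"dx":0,"dy":0,"dz":0,"hand":1}]' 20 &&
python3 -m jog '[{"wx":0,"wy":0,"wz":0,"dx":0,"dy":0,"dz":0,"hand":1},{"wx":0,"wy":0,"wz":0,"dx":0,"dy":0,"dz":0.08,"hand":1},{"wx":0,"wy":0,"wz":0,"dx":0,"dy":0,"dz":0.12,"hand":1},{"wx":0,"wy":0,"wz":0,"dx":0,"dy":0,"dz":0.12,"hand":1},{"wx":0,"wy":0,"wz":0,"dx":0,"dy":0,"dz":0.08,"hand":1}]' &&
python3 -m jog '[{"wx":0,"wy":0,"wz":-0.056,"dx":-0.01,"dy":-0.0692,"dz":0,"hand":1},{"wx":0,"wy":0,"wz":-0.056,"dx":-0.01,"dy":-0.0692,"dz":0,"hand":1},{"wx":0,"wy":0,"wz":-0.056,"dx":-0.01,"dy":-0.0692,"dz":0,"hand":1},{"wx":0,"wy":0,"wz":-0.056,"dx":-0.01,"dy":-0.0692,"dz":0,"hand":1},{"wx":0,"wy":0,"wz":-0.056,"dx":-0.01,"dy":-0.0692,"dz":0,"hand":1}]' &&
python3 -m jog '[{"wx":0,"wy":0,"wz":-0.056,"dx":-0.01,"dy":-0.0692,"dz":0,"hand":1},{"wx":0,"wy":0,"wz":-0.056,"dx":-0.01,"dy":-0.0692,"dz":0,"hand":1},{"wx":0,"wy":0,"wz":-0.056,"dx":-0.01,"dy":-0.0692,"dz":0,"hand":1},{"wx":0,"wy":0,"wz":-0.056,"dx":-0.01,"dy":-0.0692,"dz":0,"hand":1},{"wx":0,"wy":0,"wz":-0.056,"dx":-0.01,"dy":-0.0692,"dz":0,"hand":1}]' &&
python3 -m jog '[{"wx":0,"wy":0,"wz":-0.056,"dx":-0.01,"dy":-0.0692,"dz":0,"hand":1},{"wx":0,"wy":0,"wz":-0.056,"dx":-0.01,"dy":-0.0692,"dz":0,"hand":1},{"wx":0,"wy":0,"wz":-0.056,"dx":-0.01,"dy":-0.0692,"dz":0,"hand":1},{"wx":0,"wy":0,"wz":-0.056,"dx":-0.01,"dy":-0.0692,"dz":0,"hand":1},{"wx":0,"wy":0,"wz":-0.056,"dx":-0.01,"dy":-0.0692,"dz":0,"hand":1}]' &&
python3 -m jog '[{"wx":0,"wy":0,"wz":0,"dx":0,"dy":0,"dz":0,"hand":1},{"wx":0,"wy":0,"wz":0,"dx":0,"dy":0,"dz":0,"hand":1}]'
python3 - <<'E'
from h import *
print(tool())
c=r.camera_info('wrist');im=r.snapshot('wrist');cv2.imwrite('pics/wrist3.png',im[:,:,::-1])
blobs('wrist',im,500,0,tool()[1][2]/1000+.01);blobs('wrist',im,500,1,.028)
E
```

```text
clock: 5.35
tool_pos: [0.5853, -0.0139, 0.0047]
eef_rot: [0.607, 0.795, 0.0, -0.0]
contact_force: [-0.0, -0.1, 0.1]
opening: 0.248
finger_force: 20.0
clock: 5.77
tool_pos: [0.5859, -0.014, 0.107]
eef_rot: [0.607, 0.795, 0.001, 0.001]
contact_force: [0.9, 1.2, -0.1]
opening: 0.244
finger_force: 20.0
clock: 6.18
tool_pos: [0.5725, -0.1011, 0.1048]
eef_rot: [0.805, 0.594, 0.0, -0.0]
contact_force: [0.5, -1.0, -0.1]
opening: 0.242
finger_force: 20.0
clock: 6.6
tool_pos: [0.56, -0.1876, 0.1047]
eef_rot: [0.937, 0.348, -0.0, -0.0]
contact_force: [0.8, -0.3, 0.0]
opening: 0.248
finger_force: 20.0
clock: 7.02
tool_pos: [0.5475, -0.2739, 0.1047]
eef_rot: [0.997, 0.076, -0.0, -0.0]
contact_force: [0.4, -0.5, -0.5]
opening: 0.244
finger_force: 20.0
clock: 7.18
tool_pos: [0.5473, -0.2739, 0.1046]
eef_rot: [0.997, 0.079, -0.0, 0.0]
contact_force: [0.7, 1.7, 0.2]
opening: 0.247
finger_force: 20.0
(7.1833, array([ 547.3, -273.9,  104.6]), 'yaxis deg', np.float64(-81.0), 'tilt', array([-0.001, -0.   , -1.   ]))
wrist box [253 137  54 177] mm [ 569.7 -269.4   81.7   22.1    9.2]
wrist box [464 215  63  88] mm [ 571.8 -366.2   43.5    8.   -12.4]
wrist box [496 232  64  82] mm [ 565.1 -392.2   44.7   19.7  -13.8]
wrist box [259 348  42  28] mm [ 501.9 -280.2   20.2   16.2  -80.8]
wrist box [473 348  43  46] mm [ 515.7 -382.4   29.4   16.3  -12.3]
wrist box [108 125 187 137] mm [ 555.8 -219.2  122.4   97.1  -80.8]
wrist box [259 349  41  39] mm [ 421.7 -293.    37.3   33.4    8.1]
```

View pics/wrist3.png

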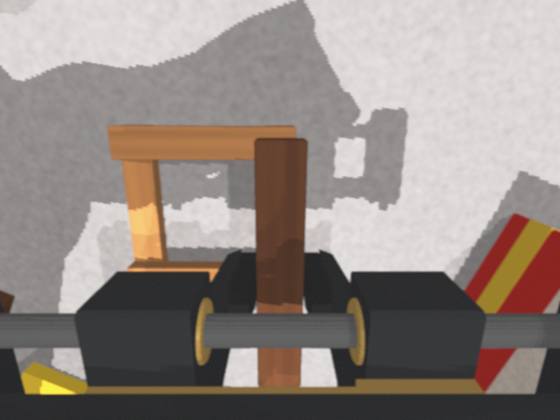

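The wrist picture shows the slat held squarely at (280,220), over the stand's right side (upper far slat at row 140), and the numbers match the target within 1 mm. I lower and release it, then go to the second slat.

```bash
python3 -m jog '[{"wx":0,"wy":0,"wz":0,"dx":0.001,"dy":0.003,"dz":-0.1,"hand":1},{"wx":0,"wy":0,"wz":0,"dx":0,"dy":0,"dz":-0.1,"hand":1},{"wx":0,"wy":0,"wz":0,"dx":0,"dy":0,"dz":-0.06,"hand":1},{"wx":0,"wy":0,"wz":0,"dx":0,"dy":0,"dz":-0.026,"hand":1},{"wx":0,"wy":0,"wz":0,"dx":0,"dy":0,"dz":0,"hand":1}]' 20 &&
python3 -m jog '[{"wx":0,"wy":0,"wz":0,"dx":0,"dy":0,"dz":0,"hand":1},{"wx":0,"wy":0,"wz":0,"dx":0,"dy":0,"dz":0,"hand":0},{"wx":0,"wy":0,"wz":0,"dx":0,"dy":0,"dz":0,"hand":0},{"wx":0,"wy":0,"wz":0,"dx":0,"dy":0,"dz":0,"hand":0},{"wx":0,"wy":0,"wz":0,"dx":0,"dy":0,"dz":0,"hand":0}]' &&
python3 -m jog '[{"wx":0,"wy":0,"wz":0,"dx":0,"dy":0,"dz":0,"hand":0},{"wx":0,"wy":0,"wz":0,"dx":0,"dy":0,"dz":0.1,"hand":0},{"wx":0,"wy":0,"wz":0,"dx":0,"dy":0,"dz":0.16,"hand":0},{"wx":0,"wy":0,"wz":0,"dx":0,"dy":0,"dz":0.16,"hand":0},{"wx":0,"wy":0,"wz":0,"dx":0,"dy":0,"dz":0.1,"hand":0}]' &&
python3 -m jog '[{"wx":0,"wy":0,"wz":0.056,"dx":-0.0416,"dy":0.109,"dz":0,"hand":0},{"wx":0,"wy":0,"wz":0.056,"dx":-0.0416,"dy":0.109,"dz":0,"hand":0},{"wx":0,"wy":0,"wz":0.056,"dx":-0.0416,"dy":0.109,"dz":0,"hand":0},{"wx":0,"wy":0,"wz":0.056,"dx":-0.0416,"dy":0.109,"dz":0,"hand":0},{"wx":0,"wy":0,"wz":0.056,"dx":-0.0416,"dy":0.109,"dz":0,"hand":0}]' &&
python3 -m jog '[{"wx":0,"wy":0,"wz":0.056,"dx":-0.0416,"dy":0.109,"dz":0,"hand":0},{"wx":0,"wy":0,"wz":0.056,"dx":-0.0416,"dy":0.109,"dz":0,"hand":0},{"wx":0,"wy":0,"wz":0.056,"dx":-0.0416,"dy":0.109,"dz":0,"hand":0},{"wx":0,"wy":0,"wz":0.056,"dx":-0.0416,"dy":0.109,"dz":0,"hand":0},{"wx":0,"wy":0,"wz":0.056,"dx":-0.0416,"dy":0.109,"dz":0,"hand":0}]'&&
python3 -m jog '[{"wx":0,"wy":0,"wz":0,"dx":0,"dy":0,"dz":0,"hand":0},{"wx":0,"wy":0,"wz":0,"dx":0,"dy":0,"dz":0,"hand":0}]'
python3 - <<'E'
from h import *
print(tool())
im=r.snapshot('wrist');blobs('wrist',im,500,0,.014)
im=r.snapshot('top');cv2.imwrite('pics/top2.png',im[:,:,::-1]);blobs('top',im[:,:430],200,0,.042);blobs('top',im[:,:430],200,1,.028)
cv2.imwrite('pics/crop2.png',cv2.resize(im[165:260,165:400,::-1],None,fx=3.4,fy=3.4,interpolation=cv2.INTER_CUBIC))
E
```

```text
clock: 7.65
tool_pos: [0.548, -0.27, 0.0324]
eef_rot: [0.997, 0.08, -0.001, -0.002]
contact_force: [-0.6, 0.7, -0.3]
opening: 0.248
finger_force: 20.0
clock: 8.07
tool_pos: [0.5483, -0.2727, 0.0336]
eef_rot: [0.997, 0.079, 0.0, 0.0]
contact_force: [-0.5, -0.6, 0.2]
opening: 0.526
finger_force: 0.0
clock: 8.48
tool_pos: [0.5489, -0.2737, 0.1668]
eef_rot: [0.997, 0.078, 0.002, 0.001]
contact_force: [0.5, -0.4, -0.3]
opening: 0.906
finger_force: 0.0
clock: 8.9
tool_pos: [0.4955, -0.1352, 0.1636]
eef_rot: [0.935, 0.353, 0.0, 0.0]
contact_force: [0.7, -0.1, -0.4]
opening: 1.0
finger_force: 0.0
clock: 9.32
tool_pos: [0.4436, 0.0009, 0.1635]
eef_rot: [0.802, 0.598, 0.0, 0.0]
contact_force: [0.4, 0.3, -0.3]
opening: 1.002
finger_force: 0.0
clock: 9.48
tool_pos: [0.4437, 0.0012, 0.1634]
eef_rot: [0.802, 0.597, 0.0, -0.0]
contact_force: [0.1, -0.4, -0.1]
opening: 1.0
finger_force: 0.0
(9.4833, array([443.7,   1.2, 163.4]), 'yaxis deg', np.float64(-16.7), 'tilt', array([-0.   ,  0.001, -1.   ]))
wrist box [271 130  24 130] mm [445.8  -4.1 122.5  20.7  72.7]
top box [373 179  15  44] mm [ 545.  -269.8  127.7   26.4    8.4]
top box [  0   0 199 205] mm [889.  563.5 675.3 625.6   8.9]
top box [201   0 168  77] mm [1066.    14.8  532.5  265.2  -88.5]
top box [371   0  12  63] mm [1097.2 -268.5  217.9   34.1    1.4]
top box [389   0  41  36] mm [1150.9 -376.7  126.1  125.2   87.6]
top box [339 181  41  45] mm [ 538.7 -211.3  123.8  103.2    8.7]
top box [114 192  24  23] mm [521.2 460.2  66.7  65.2 -88.5]
```

View pics/crop2.png

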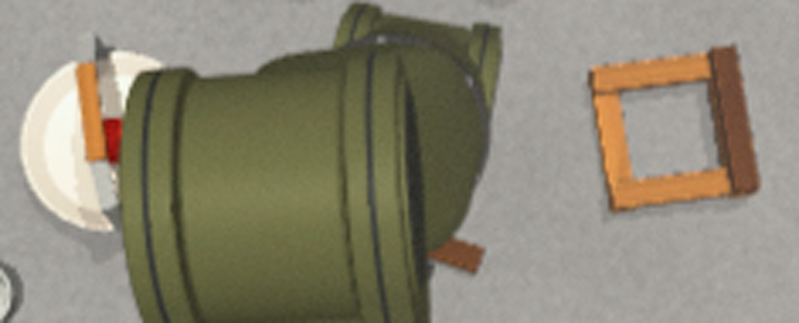

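The crop shows the first slat flush along the stand's right side (column ~735). Now I grasp the second one.

```bash
python3 -m jog '[{"wx":0,"wy":0,"wz":-0.005,"dx":0.006,"dy":-0.015,"dz":-0.15,"hand":0},{"wx":0,"wy":0,"wz":0,"dx":0,"dy":0,"dz":-0.15,"hand":0},{"wx":0,"wy":0,"wz":0,"dx":0,"dy":0,"dz":-0.15,"hand":0},{"wx":0,"wy":0,"wz":0,"dx":0,"dy":0,"dz":-0.12,"hand":0},{"wx":0,"wy":0,"wz":0,"dx":0,"dy":0,"dz":-0.064,"hand":0}]' 20 &&
python3 -m jog '[{"wx":0,"wy":0,"wz":0,"dx":0,"dy":0,"dz":0,"hand":1},{"wx":0,"wy":0,"wz":0,"dx":0,"dy":0,"dz":0,"hand":1},{"wx":0,"wy":0,"wz":0,"dx":0,"dy":0,"dz":0,"hand":1},{"wx":0,"wy":0,"wz":0,"dx":0,"dy":0,"dz":0,"hand":1},{"wx":0,"wy":0,"wz":0,"dx":0,"dy":0,"dz":0,"hand":1}]'&&
python3 -m jog '[{"wx":0,"wy":0,"wz":0,"dx":0,"dy":0,"dz":0,"hand":1},{"wx":0,"wy":0,"wz":0,"dx":0,"dy":0,"dz":0,"hand":1},{"wx":0,"wy":0,"wz":0,"dx":0,"dy":0,"dz":0,"hand":1},{"wx":0,"wy":0,"wz":0,"dx":0,"dy":0,"dz":0,"hand":1},{"wx":0,"wy":0,"wz":0,"dx":0,"dy":0,"dz":0,"hand":1}]'&&
python3 -m jog '[{"wx":0,"wy":0,"wz":0,"dx":0,"dy":0,"dz":0,"hand":1},{"wx":0,"wy":0,"wz":0,"dx":0,"dy":0,"dz":0,"hand":1},{"wx":0,"wy":0,"wz":0,"dx":0,"dy":0,"dz":0,"hand":1},{"wx":0,"wy":0,"wz":0,"dx":0,"dy":0,"dz":0,"hand":1}]'
python3 -c "
from h import *
print(tool())"
```

```text
clock: 10.0
tool_pos: [0.4501, -0.0051, 0.0246]
eef_rot: [0.807, 0.591, -0.004, -0.004]
contact_force: [1.1, -0.5, 0.2]
opening: 1.003
finger_force: 0.0
clock: 10.42
tool_pos: [0.4509, -0.0033, 0.0279]
eef_rot: [0.806, 0.592, -0.002, -0.003]
contact_force: [0.3, 0.2, -0.7]
opening: 0.647
finger_force: 0.0
clock: 10.83
tool_pos: [0.4505, -0.003, 0.0271]
eef_rot: [0.806, 0.592, -0.003, -0.004]
contact_force: [-0.8, -0.0, -0.4]
opening: 0.268
finger_force: 0.0
clock: 11.17
tool_pos: [0.4504, -0.0031, 0.027]
eef_rot: [0.806, 0.592, -0.003, -0.004]
contact_force: [0.3, 0.1, 0.2]
opening: 0.005
finger_force: 0.0
(11.1667, array([450.4,  -3.1,  27. ]), 'yaxis deg', np.float64(-17.4), 'tilt', array([-0.009,  0.003, -1.   ]))
```

The descent stopped 22 mm short, with no contact, and the fingers shut on air. I check the joints and look before trying again.

```bash
python3 -m jog '[{"wx":0,"wy":0,"wz":0,"dx":0,"dy":0,"dz":0,"hand":0},{"wx":0,"wy":0,"wz":0,"dx":0,"dy":0,"dz":0,"hand":0},{"wx":0,"wy":0,"wz":0,"dx":0,"dy":0,"dz":0,"hand":0},{"wx":0,"wy":0,"wz":0,"dx":0,"dy":0,"dz":0,"hand":0},{"wx":0,"wy":0,"wz":0,"dx":0,"dy":0,"dz":0,"hand":0}]'
python3 -m jog '[{"wx":0,"wy":0,"wz":0,"dx":-0.016,"dy":0,"dz":0.02,"hand":0},{"wx":0,"wy":0,"wz":0,"dx":0,"dy":0,"dz":0,"hand":0},{"wx":0,"wy":0,"wz":0,"dx":0,"dy":0,"dz":0,"hand":0},{"wx":0,"wy":0,"wz":0,"dx":0,"dy":0,"dz":0,"hand":0},{"wx":0,"wy":0,"wz":0,"dx":0,"dy":0,"dz":0,"hand":0}]'
python3 - <<'E'
from h import *
print(tool(),np.round(r.get_state()['q'],3))
im=r.snapshot('wrist');blobs('wrist',im,500,0,.014)
E
```

```text
clock: 11.58
tool_pos: [0.4505, -0.0031, 0.027]
eef_rot: [0.806, 0.592, -0.003, -0.004]
contact_force: [-0.4, -0.7, 0.0]
opening: 0.36
finger_force: 0.0
clock: 12.0
tool_pos: [0.4466, -0.003, 0.0321]
eef_rot: [0.806, 0.592, -0.003, -0.004]
contact_force: [-0.0, 0.6, -0.2]
opening: 0.739
finger_force: 0.0
(12.0, array([446.6,  -3. ,  32.1]), 'yaxis deg', np.float64(-17.4), 'tilt', array([-0.009,  0.003, -1.   ])) [-0.114  0.889  0.032  2.225 -0.667  0.046  0.27 ]
wrist box [255 134  43 155] mm [450.7  16.8  83.9  21.   72.5]
```

Joint 6 is at its lower limit here (0.046 against 0.04). I will grip the slat 35 mm further out along its length with the tool tilted about 2°, which frees that joint.

```bash
python3 -m jog '[{"wx":0,"wy":0.008,"wz":0,"dx":0.018,"dy":0.069,"dz":0.03,"hand":0},{"wx":0,"wy":0.0075,"wz":0,"dx":0.018,"dy":0.069,"dz":0,"hand":0},{"wx":0,"wy":0,"wz":0,"dx":0,"dy":0,"dz":-0.03,"hand":0},{"wx":0,"wy":0,"wz":0,"dx":0,"dy":0,"dz":-0.04,"hand":0},{"wx":0,"wy":0,"wz":0,"dx":0,"dy":0,"dz":0,"hand":0}]'
python3 - <<'E'
from h import *
print(tool(),np.round(r.get_state()['q'],3))
im=r.snapshot('wrist');blobs('wrist',im,500,0,.014)
E
```

```text
clock: 12.47
tool_pos: [0.4548, 0.0313, 0.0207]
eef_rot: [0.806, 0.592, -0.016, -0.013]
contact_force: [-0.4, -0.4, 0.8]
opening: 0.996
finger_force: 0.0
(12.4667, array([454.8,  31.3,  20.7]), 'yaxis deg', np.float64(-17.4), 'tilt', array([-0.041,  0.002, -0.999])) [-0.217  0.92   0.088  2.169 -0.699  0.123  0.231]
wrist box [260 205  43  96] mm [456.1  34.   52.1  21.   72.5]
```

```bash
python3 -m jog '[{"wx":0,"wy":0,"wz":0,"dx":0.002,"dy":0,"dz":-0.03,"hand":0},{"wx":0,"wy":0,"wz":0,"dx":0,"dy":0,"dz":-0.03,"hand":0},{"wx":0,"wy":0,"wz":0,"dx":0,"dy":0,"dz":0,"hand":0},{"wx":0,"wy":0,"wz":0,"dx":0,"dy":0,"dz":0,"hand":1},{"wx":0,"wy":0,"wz":0,"dx":0,"dy":0,"dz":0,"hand":1}]' 20
python3 -m jog '[{"wx":0,"wy":0,"wz":0,"dx":0,"dy":0,"dz":0,"hand":1},{"wx":0,"wy":0,"wz":0,"dx":0,"dy":0,"dz":0,"hand":1},{"wx":0,"wy":0,"wz":0,"dx":0,"dy":0,"dz":0,"hand":1},{"wx":0,"wy":0,"wz":0,"dx":0,"dy":0,"dz":0,"hand":1},{"wx":0,"wy":0,"wz":0,"dx":0,"dy":0,"dz":0,"hand":1}]'
python3 -m jog '[{"wx":0,"wy":0,"wz":0,"dx":0,"dy":0,"dz":0,"hand":1},{"wx":0,"wy":0,"wz":0,"dx":0,"dy":0,"dz":0,"hand":1},{"wx":0,"wy":0,"wz":0,"dx":0,"dy":0,"dz":0,"hand":1},{"wx":0,"wy":0,"wz":0,"dx":0,"dy":0,"dz":0,"hand":1},{"wx":0,"wy":0,"wz":0,"dx":0,"dy":0,"dz":0,"hand":1}]'
python3 -c "
from h import *
print(tool(),np.round(r.get_state()['q'],3))"
```

```text
clock: 12.93
tool_pos: [0.4558, 0.0313, 0.007]
eef_rot: [0.806, 0.592, -0.015, -0.013]
contact_force: [0.4, -0.2, 0.2]
opening: 0.874
finger_force: 0.0
clock: 13.35
tool_pos: [0.456, 0.0315, 0.0071]
eef_rot: [0.806, 0.592, -0.015, -0.013]
contact_force: [0.7, -0.3, -1.1]
opening: 0.498
finger_force: 0.0
clock: 13.77
tool_pos: [0.456, 0.0315, 0.0071]
eef_rot: [0.806, 0.592, -0.015, -0.013]
contact_force: [-0.2, -0.1, -0.4]
opening: 0.248
finger_force: 19.9
(13.7667, array([456. ,  31.5,   7.1]), 'yaxis deg', np.float64(-17.4), 'tilt', array([-0.04 ,  0.003, -0.999])) [-0.2    0.948  0.061  2.166 -0.709  0.089  0.24 ]
```

```bash
python3 -m jog '[{"wx":0,"wy":0,"wz":0,"dx":0,"dy":0,"dz":0.06,"hand":1},{"wx":0,"wy":0,"wz":0,"dx":0,"dy":0,"dz":0.12,"hand":1},{"wx":0,"wy":0,"wz":0,"dx":0,"dy":0,"dz":0.12,"hand":1},{"wx":0,"wy":-0.01,"wz":0,"dx":0,"dy":0,"dz":0.1,"hand":1},{"wx":0,"wy":-0.01,"wz":0,"dx":0,"dy":0,"dz":0,"hand":1}]' 20 &&
python3 -m jog '[{"wx":0,"wy":0,"wz":-0.0555,"dx":0.045,"dy":-0.079,"dz":0,"hand":1},{"wx":0,"wy":0,"wz":-0.0555,"dx":0.045,"dy":-0.079,"dz":0,"hand":1},{"wx":0,"wy":0,"wz":-0.0555,"dx":0.045,"dy":-0.079,"dz":0,"hand":1},{"wx":0,"wy":0,"wz":-0.0555,"dx":0.045,"dy":-0.079,"dz":0,"hand":1},{"wx":0,"wy":0,"wz":-0.0555,"dx":0.045,"dy":-0.079,"dz":0,"hand":1}]' &&
python3 -m jog '[{"wx":0,"wy":0,"wz":-0.0555,"dx":0.045,"dy":-0.079,"dz":0,"hand":1},{"wx":0,"wy":0,"wz":-0.0555,"dx":0.045,"dy":-0.079,"dz":0,"hand":1},{"wx":0,"wy":0,"wz":-0.0555,"dx":0.045,"dy":-0.079,"dz":0,"hand":1},{"wx":0,"wy":0,"wz":-0.0555,"dx":0.045,"dy":-0.079,"dz":0,"hand":1},{"wx":0,"wy":0,"wz":-0.0555,"dx":0.045,"dy":-0.079,"dz":0,"hand":1}]' &&
python3 -m jog '[{"wx":0,"wy":0,"wz":0,"dx":0,"dy":0,"dz":0,"hand":1},{"wx":0,"wy":0,"wz":0,"dx":0,"dy":0,"dz":0,"hand":1}]'
python3 - <<'E'
from h import *
print(tool(),np.round(r.get_state()['q'],3))
z=tool()[1][2]/1000
im=r.snapshot('wrist');cv2.imwrite('pics/wrist4.png',im[:,:,::-1]);blobs('wrist',im,500,0,z+.007);blobs('wrist',im,500,0,.042);blobs('wrist',im,500,1,.028)
E
```

```text
clock: 14.18
tool_pos: [0.4581, 0.0314, 0.1104]
eef_rot: [0.806, 0.592, 0.004, 0.001]
contact_force: [-0.2, -0.5, 0.2]
opening: 0.244
finger_force: 19.9
clock: 14.6
tool_pos: [0.5125, -0.068, 0.1071]
eef_rot: [0.938, 0.346, 0.001, -0.001]
contact_force: [0.6, 0.7, -0.4]
opening: 0.248
finger_force: 19.9
clock: 15.02
tool_pos: [0.5686, -0.1666, 0.1069]
eef_rot: [0.997, 0.076, 0.001, -0.001]
contact_force: [-0.3, 0.5, -0.4]
opening: 0.247
finger_force: 19.9
clock: 15.18
tool_pos: [0.5682, -0.167, 0.1067]
eef_rot: [0.997, 0.078, 0.001, -0.0]
contact_force: [-0.1, -0.4, 0.3]
opening: 0.245
finger_force: 19.9
(15.1833, array([ 568.2, -167. ,  106.7]), 'yaxis deg', np.float64(-81.0), 'tilt', array([ 0.002,  0.   , -1.   ])) [-0.141  0.938  0.656  1.8   -0.853  0.712 -0.414]
wrist box [389 180  59  92] mm [ 600.6 -223.    42.9   21.8    9. ]
wrist box [256 211  52 103] mm [ 573.2 -166.4   51.5   24.     9.3]
wrist box [259 348  41  34] mm [ 517.7 -173.7   20.5   20.3  -80.9]
wrist box [389 180  59  92] mm [ 580.9 -257.8   64.9   32.9    9. ]
wrist box [256 211  52 103] mm [ 539.5 -172.2   77.9   36.4    9.3]
wrist box [259 348  41  34] mm [ 455.6 -183.3   31.    30.7  -80.9]
wrist box [149   0  79  46] mm [680.9 -94.2  50.   19.2 -62.6]
wrist box [265 182 145  89] mm [ 567.9 -205.8  100.    66.6  -81.8]
wrist box [409 189  40  81] mm [ 576.  -272.6   61.4   21.     8.4]
wrist box [259 357  40  30] mm [ 436.5 -185.9   32.8   29.1  -80.9]
```

View pics/wrist4.png

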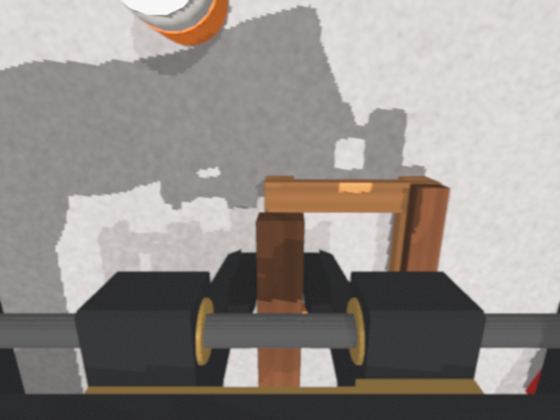

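The wrist picture shows the held slat at (280,260) over the stand's left side and the first slat placed flush at (430,225). The held slat's far end is about 3 mm too far forward, so I correct that and place it.

```bash
python3 -m jog '[{"wx":0,"wy":0,"wz":0,"dx":-0.012,"dy":0,"dz":-0.1,"hand":1},{"wx":0,"wy":0,"wz":0,"dx":0,"dy":0,"dz":-0.1,"hand":1},{"wx":0,"wy":0,"wz":0,"dx":0,"dy":0,"dz":-0.06,"hand":1},{"wx":0,"wy":0,"wz":0,"dx":0,"dy":0,"dz":-0.025,"hand":1},{"wx":0,"wy":0,"wz":0,"dx":0,"dy":0,"dz":0,"hand":1}]' 20 &&
python3 -m jog '[{"wx":0,"wy":0,"wz":0,"dx":0,"dy":0,"dz":0,"hand":1},{"wx":0,"wy":0,"wz":0,"dx":0,"dy":0,"dz":0,"hand":0},{"wx":0,"wy":0,"wz":0,"dx":0,"dy":0,"dz":0,"hand":0},{"wx":0,"wy":0,"wz":0,"dx":0,"dy":0,"dz":0,"hand":0},{"wx":0,"wy":0,"wz":0,"dx":0,"dy":0,"dz":0,"hand":0}]' &&
python3 -m jog '[{"wx":0,"wy":0,"wz":0,"dx":0,"dy":0,"dz":0,"hand":0},{"wx":0,"wy":0,"wz":0,"dx":0,"dy":0,"dz":0.1,"hand":0},{"wx":0,"wy":0,"wz":0,"dx":0,"dy":0,"dz":0.16,"hand":0},{"wx":0,"wy":0,"wz":0,"dx":0,"dy":0,"dz":0.16,"hand":0},{"wx":0,"wy":0,"wz":0,"dx":0,"dy":0,"dz":0.16,"hand":0}]' &&
python3 -m jog '[{"wx":0,"wy":0,"wz":0,"dx":0,"dy":0.04,"dz":0.16,"hand":0},{"wx":0,"wy":0,"wz":0,"dx":0,"dy":0.14,"dz":0.08,"hand":0},{"wx":0,"wy":0,"wz":0,"dx":0,"dy":0.14,"dz":0.08,"hand":0},{"wx":0,"wy":0,"wz":0,"dx":0,"dy":0.14,"dz":0,"hand":0},{"wx":0,"wy":0,"wz":0,"dx":0,"dy":0.14,"dz":0,"hand":0}]'
python3 - <<'E'
from h import *
print(tool(),np.round(r.get_state()['q'],3))
im=r.snapshot('top');blobs('top',im[:,:430],200,0,.042);blobs('top',im[:,:430],200,1,.028);blobs('top',im[:,:430],200,1,.125)
c=r.camera_info('top')
# red ball
h=cv2.cvtColor(im,cv2.COLOR_RGB2HSV);m=((h[...,0]<6)|(h[...,0]>174))&(h[...,1]>170)&(h[...,2]>60);m[:170]=0;m[240:]=0;m[:,:170]=0;m[:,230:]=0
v,u=np.where(m);print('ball px',len(u),u.min(),u.max(),v.min(),v.max(),ray(c,[[u.mean(),v.mean()]],.03))
cv2.imwrite('pics/crop3.png',cv2.resize(im[165:260,165:400,::-1],None,fx=3.4,fy=3.4,interpolation=cv2.INTER_CUBIC))
im=r.snapshot('side');cv2.imwrite('pics/side3.png',im[:,:,::-1])
E
```

```text
clock: 15.65
tool_pos: [0.5643, -0.164, 0.0351]
eef_rot: [0.997, 0.079, 0.0, -0.002]
contact_force: [-1.6, 0.3, 0.1]
opening: 0.248
finger_force: 20.0
clock: 16.07
tool_pos: [0.5657, -0.166, 0.0361]
eef_rot: [0.997, 0.078, 0.001, -0.0]
contact_force: [-0.1, 0.7, -0.2]
opening: 0.524
finger_force: 0.0
clock: 16.48
tool_pos: [0.5648, -0.166, 0.1822]
eef_rot: [0.997, 0.078, 0.001, -0.0]
contact_force: [0.2, 0.2, 0.1]
opening: 0.908
finger_force: 0.0
clock: 16.9
tool_pos: [0.566, -0.0148, 0.2624]
eef_rot: [0.997, 0.078, 0.003, -0.001]
contact_force: [-0.2, 0.7, -0.3]
opening: 1.002
finger_force: 0.0
(16.9, array([566. , -14.8, 262.4]), 'yaxis deg', np.float64(-81.0), 'tilt', array([ 0.006,  0.001, -1.   ])) [-0.523  0.728  0.867  1.754 -0.664  0.974 -0.805]
top box [373 179  15  43] mm [ 545.7 -269.9  124.8   25.9    8.6]
top box [339 184  14  43] mm [ 528.9 -171.   123.    23.2    8.7]
top box [  0   0 199 205] mm [889.  563.5 675.3 625.6   8.9]
top box [201   0 168  77] mm [1066.    14.8  532.5  265.2  -88.5]
top box [370   0  13  63] mm [1097.2 -267.   217.9   37.1    1.4]
top box [38
[... 221 characters left out ...]
29.8   80.9   23.   -79.8]
top box [  0   0 199 205] mm [839.6 522.6 626.1 580.1   8.9]
top box [201   0 168  77] mm [1003.8   13.9  493.7  245.9  -88.5]
top box [370   0  13  63] mm [1032.7 -247.5  202.1   34.4    1.4]
top box [388   0  42  36] mm [1082.2 -348.1  119.2  116.7   87.6]
top box [264  67  30  18] mm [881.6  29.2  83.3  51.6  88.8]
top box [346 181  28  10] mm [ 563.1 -199.6   73.6   20.4  -81.2]
top box [351 214  29  11] mm [ 469.4 -213.    75.    21.3  -79.8]Traceback (most recent call last):
  File "<stdin>", line 7, in <module>
    return umr_minimum(a, axis, None, out, keepdims, initial, where)
ValueError: zero-size array to reduction operation minimum which has no identity
```

```bash
cat >> h.py <<'E'
def col(im,h0,h1,s,v,box):
    h=cv2.cvtColor(im,cv2.COLOR_RGB2HSV);m=(h[...,0]>=h0)&(h[...,0]<=h1)&(h[...,1]>=s)&(h[...,2]>=v)
    w=np.zeros_like(m);a,b,c,d=box;w[b:d,a:c]=1;m&=w
    n,l,st,_=cv2.connectedComponentsWithStats(m.astype(np.uint8));return l==1+np.argmax(st[1:,4])
E
python3 - <<'E'
from h import *
for n,b in(('top',(165,170,230,240)),('side',(200,255,285,335))):
    im=cv2.imread(f'pics/{n}0.png')[:,:,::-1].copy();c=r.camera_info(n)
    m=col(im,6,20,90,90,b);print(n,'bar',m.sum(),rect(c,m,.13))
    m=col(im,0,4,170,60,b);v,u=np.where(m);print('ball',m.sum(),ray(c,[[u.mean(),v.mean()]],.03))
    m=col(im,0,179,0,175,b);v,u=np.where(m);print('white',m.sum(),rect(c,m,.03))
E
```

```text
top bar 176 [517.5 250.3  79.3  16.6  10.5]
ball 87 [[0.51845439 0.24621547 0.03      ]]
white 993 [511.8 288.8 145.9  77.7   3.7]
side bar 269 [515.3 254.9  78.5  18.3   9. ]
ball 212 [[0.51537313 0.25480512 0.03      ]]
white 1225 [508.  294.5 150.5  67.2  10.3]
```

```bash
python3 -m jog '[{"wx":0,"wy":0.003,"wz":0.004,"dx":-0.025,"dy":0.1335,"dz":0,"hand":0},{"wx":0,"wy":0,"wz":0.004,"dx":-0.025,"dy":0.1335,"dz":0,"hand":0},{"wx":0,"wy":0,"wz":0,"dx":-0.025,"dy":0.1335,"dz":0,"hand":0},{"wx":0,"wy":0,"wz":0,"dx":-0.025,"dy":0.1335,"dz":0,"hand":0},{"wx":0,"wy":0,"wz":0,"dx":-0.025,"dy":0.1335,"dz":0,"hand":0}]' 45 &&
python3 -m jog '[{"wx":0,"wy":0,"wz":0,"dx":-0.025,"dy":0.1335,"dz":0,"hand":0},{"wx":0,"wy":0,"wz":0,"dx":-0.025,"dy":0.1335,"dz":0,"hand":0},{"wx":0,"wy":0,"wz":0,"dx":-0.025,"dy":0.1335,"dz":0,"hand":0},{"wx":0,"wy":0,"wz":0,"dx":0,"dy":0,"dz":0,"hand":0},{"wx":0,"wy":0,"wz":0,"dx":0,"dy":0,"dz":0,"hand":0}]'
python3 - <<'E'
from h import *
print(tool(),np.round(r.get_state()['q'],3))
im=r.snapshot('wrist');cv2.imwrite('pics/wrist5.png',im[:,:,::-1]);c=r.camera_info('wrist')
m=col(im,6,20,90,90,(0,0,560,330));print(cv2.boundingRect(m.astype(np.uint8)),rect(c,m,.13))
im=r.snapshot('top');cv2.imwrite('pics/top4.png',im[:,:,::-1]);blobs('top',im[:,:430],200,0,.042)
E
```

```text
clock: 17.37
tool_pos: [0.5336, 0.1522, 0.2608]
eef_rot: [0.996, 0.086, -0.002, -0.001]
contact_force: [0.7, -0.3, 0.5]
opening: 1.0
finger_force: 0.0
clock: 17.78
tool_pos: [0.5146, 0.2532, 0.2601]
eef_rot: [0.996, 0.089, -0.002, -0.001]
contact_force: [-0.4, -0.6, -0.2]
opening: 0.998
finger_force: 0.0
(17.7833, array([514.6, 253.2, 260.1]), 'yaxis deg', np.float64(-79.8), 'tilt', array([-0.005,  0.001, -1.   ])) [-1.019  0.767  0.923  1.727 -0.708  1.022 -1.228]
(272, 149, 20, 90) [519.5 249.5  78.9  16.3  10. ]
top box [373 179  15  44] mm [ 545.1 -269.8  127.3   26.4    8.3]
top box [339 184  14  43] mm [ 529.  -171.2  123.8   23.2    8.9]
```

View pics/wrist5.png

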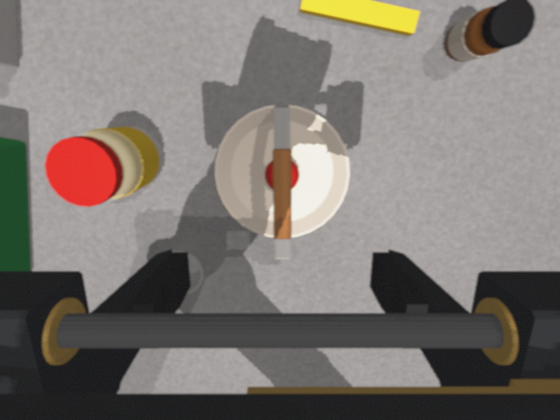

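The wrist picture shows the bar at (282,194), aligned with the fingers' centre plane, and the cheese at the dish's middle. I descend with a small correction.

```bash
python3 -m jog '[{"wx":0,"wy":-0.0025,"wz":0,"dx":0.013,"dy":-0.009,"dz":-0.12,"hand":0},{"wx":0,"wy":0,"wz":0,"dx":0,"dy":0,"dz":-0.14,"hand":0},{"wx":0,"wy":0,"wz":0,"dx":0,"dy":0,"dz":-0.12,"hand":0},{"wx":0,"wy":0,"wz":0,"dx":0,"dy":0,"dz":0,"hand":0},{"wx":0,"wy":0,"wz":0,"dx":0,"dy":0,"dz":0,"hand":0}]'
python3 - <<'E'
from h import *
print(tool(),np.round(r.get_state()['q'],3))
im=r.snapshot('wrist');c=r.camera_info('wrist')
m=col(im,6,20,90,90,(150,0,400,330));print(cv2.boundingRect(m.astype(np.uint8)),rect(c,m,.13))
E
```

```text
clock: 18.3
tool_pos: [0.5186, 0.2466, 0.1656]
eef_rot: [0.996, 0.085, -0.0, 0.0]
contact_force: [0.4, 0.2, -0.1]
opening: 0.998
finger_force: 0.0
(18.3, array([518.6, 246.6, 165.6]), 'yaxis deg', np.float64(-80.3), 'tilt', array([-0.001, -0.001, -1.   ])) [-0.951  0.874  0.807  1.82  -0.844  0.833 -1.114]
(253, 172, 30, 127) [519.7 253.3  79.7  16.5   9.9]
```

```bash
python3 -m jog '[{"wx":0,"wy":0,"wz":0.002,"dx":0.002,"dy":0.022,"dz":-0.08,"hand":0},{"wx":0,"wy":0,"wz":0,"dx":0,"dy":0,"dz":-0.08,"hand":0},{"wx":0,"wy":0,"wz":0,"dx":0,"dy":0,"dz":-0.077,"hand":0},{"wx":0,"wy":0,"wz":0,"dx":0,"dy":0,"dz":0,"hand":0},{"wx":0,"wy":0,"wz":0,"dx":0,"dy":0,"dz":0,"hand":0}]'
python3 - <<'E'
from h import *
print(tool(),np.round(r.get_state()['q'],3))
im=r.snapshot('wrist');c=r.camera_info('wrist')
m=col(im,6,20,90,90,(150,0,400,330));print(cv2.boundingRect(m.astype(np.uint8)),rect(c,m,.13))
E
```

```text
clock: 18.77
tool_pos: [0.5204, 0.2538, 0.1082]
eef_rot: [0.996, 0.088, 0.002, -0.001]
contact_force: [0.4, 0.0, 1.1]
opening: 0.996
finger_force: 0.0
(18.7667, array([520.4, 253.8, 108.2]), 'yaxis deg', np.float64(-79.9), 'tilt', array([ 0.003,  0.001, -1.   ])) [-0.913  0.942  0.711  1.843 -0.925  0.722 -1.059]
(260, 202, 41, 112) [534.4 255.2  49.9  16.1  11.1]
```

```bash
python3 -m jog '[{"wx":0,"wy":0,"wz":0,"dx":0,"dy":0,"dz":-0.006,"hand":1},{"wx":0,"wy":0,"wz":0,"dx":0,"dy":0,"dz":0,"hand":1},{"wx":0,"wy":0,"wz":0,"dx":0,"dy":0,"dz":0,"hand":1},{"wx":0,"wy":0,"wz":0,"dx":0,"dy":0,"dz":0,"hand":1},{"wx":0,"wy":0,"wz":0,"dx":0,"dy":0,"dz":0,"hand":1}]' 45 &&
python3 -m jog '[{"wx":0,"wy":0,"wz":0,"dx":0,"dy":0,"dz":0,"hand":1},{"wx":0,"wy":0,"wz":0,"dx":0,"dy":0,"dz":0,"hand":1},{"wx":0,"wy":0,"wz":0,"dx":0,"dy":0,"dz":0,"hand":1},{"wx":0,"wy":0,"wz":0,"dx":0,"dy":0,"dz":0,"hand":1},{"wx":0,"wy":0,"wz":0,"dx":0,"dy":0,"dz":0,"hand":1}]' &&
python3 -m jog '[{"wx":0,"wy":0,"wz":0,"dx":0,"dy":0,"dz":0,"hand":1},{"wx":0,"wy":0,"wz":0,"dx":0,"dy":0,"dz":0,"hand":1},{"wx":0,"wy":0,"wz":0,"dx":0,"dy":0,"dz":0,"hand":1},{"wx":0,"wy":0,"wz":0,"dx":0,"dy":0,"dz":0,"hand":1},{"wx":0,"wy":0,"wz":0,"dx":0,"dy":0,"dz":0,"hand":1}]'
python3 -c "
from h import *
print(tool())"
```

```text
clock: 19.23
tool_pos: [0.5194, 0.2543, 0.1054]
eef_rot: [0.996, 0.088, 0.001, -0.001]
contact_force: [1.4, -0.4, 0.9]
opening: 0.644
finger_force: 0.0
clock: 19.65
tool_pos: [0.5192, 0.2542, 0.105]
eef_rot: [0.996, 0.088, 0.001, -0.0]
contact_force: [-0.5, 0.4, 0.8]
opening: 0.267
finger_force: 0.0
clock: 20.07
tool_pos: [0.5192, 0.254, 0.105]
eef_rot: [0.996, 0.088, 0.001, -0.0]
contact_force: [0.5, -0.6, 1.0]
opening: 0.173
finger_force: 45.0
(20.0667, array([519.2, 254. , 105. ]), 'yaxis deg', np.float64(-79.9), 'tilt', array([ 0.001,  0.001, -1.   ]))
```

```bash
python3 -m jog '[{"wx":0,"wy":0,"wz":0,"dx":0,"dy":0,"dz":0.01,"hand":1},{"wx":0,"wy":0,"wz":0,"dx":0,"dy":0,"dz":0.02,"hand":1},{"wx":0,"wy":0,"wz":0,"dx":0,"dy":0,"dz":0.03,"hand":1},{"wx":0,"wy":0,"wz":0,"dx":0,"dy":0,"dz":0.04,"hand":1},{"wx":0,"wy":0,"wz":0,"dx":0,"dy":0,"dz":0.04,"hand":1}]' 45 &&
python3 -m jog '[{"wx":0,"wy":0,"wz":0,"dx":0,"dy":0,"dz":0.04,"hand":1},{"wx":0,"wy":0,"wz":0,"dx":0,"dy":0,"dz":0.04,"hand":1},{"wx":0,"wy":0,"wz":0,"dx":0,"dy":0,"dz":0.04,"hand":1}]' &&
python3 -m jog '[{"wx":0,"wy":0,"wz":0,"dx":0,"dy":0,"dz":0.04,"hand":1},{"wx":0,"wy":0,"wz":0,"dx":0,"dy":0,"dz":0.04,"hand":1},{"wx":0,"wy":0,"wz":0,"dx":0,"dy":0,"dz":0.03,"hand":1},{"wx":0,"wy":0,"wz":0,"dx":0,"dy":0,"dz":0.02,"hand":1},{"wx":0,"wy":0,"wz":0,"dx":0,"dy":0,"dz":0.01,"hand":1}]' &&
python3 -m jog '[{"wx":0,"wy":0,"wz":0,"dx":0,"dy":0,"dz":0,"hand":1},{"wx":0,"wy":0,"wz":0,"dx":0,"dy":0,"dz":0,"hand":1}]'
python3 - <<'E'
from h import *
print(tool(),np.round(r.get_state()['q'],3))
im=r.snapshot('side');cv2.imwrite('pics/side5.png',im[:,:,::-1])
im=r.snapshot('wrist');cv2.imwrite('pics/wrist6.png',im[:,:,::-1])
im=r.snapshot('side');cv2.imwrite('pics/comb.png',np.hstack([cv2.resize(im[100:400,130:350,::-1],(440,600)),cv2.resize(r.snapshot('wrist')[100:350,190:322,::-1],(316,600))]))
E
```

```text
clock: 20.48
tool_pos: [0.5192, 0.2542, 0.1411]
eef_rot: [0.996, 0.088, 0.001, -0.0]
contact_force: [-1.1, 0.4, -3.8]
opening: 0.17
finger_force: 45.0
clock: 20.73
tool_pos: [0.5193, 0.2542, 0.1714]
eef_rot: [0.996, 0.088, 0.001, -0.001]
contact_force: [0.5, 0.0, -3.9]
opening: 0.166
finger_force: 45.0
clock: 21.15
tool_pos: [0.5195, 0.2543, 0.2059]
eef_rot: [0.996, 0.088, 0.001, -0.001]
contact_force: [-0.2, 1.1, -3.2]
opening: 0.168
finger_force: 45.0
clock: 21.32
tool_pos: [0.519, 0.2542, 0.2048]
eef_rot: [0.996, 0.088, 0.0, -0.0]
contact_force: [-0.1, -0.4, -4.0]
opening: 0.167
finger_force: 45.0
(21.3167, array([519. , 254.2, 204.8]), 'yaxis deg', np.float64(-79.9), 'tilt', array([ 0.001,  0.001, -1.   ])) [-0.98   0.826  0.845  1.778 -0.775  0.905 -1.178]
```

View pics/comb.png

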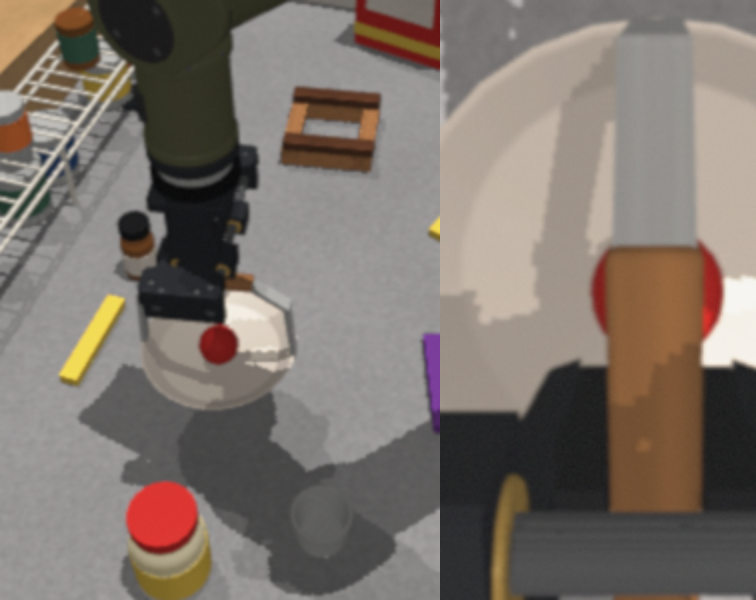

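The picture shows the dish lifted and level, with the cheese in the middle, and both slats lying neatly on the stand. Now the quarter turn in the air.

```bash
python3 -m jog '[{"wx":0,"wy":0,"wz":0.01,"dx":0,"dy":0,"dz":0,"hand":1},{"wx":0,"wy":0,"wz":0.02,"dx":0,"dy":0,"dz":0,"hand":1},{"wx":0,"wy":0,"wz":0.03,"dx":0,"dy":0,"dz":0,"hand":1},{"wx":0,"wy":0,"wz":0.041,"dx":0,"dy":0,"dz":0,"hand":1},{"wx":0,"wy":0,"wz":0.041,"dx":0,"dy":0,"dz":0,"hand":1}]' &&
python3 -m jog '[{"wx":0,"wy":0,"wz":0.041,"dx":0,"dy":0,"dz":0,"hand":1},{"wx":0,"wy":0,"wz":0.041,"dx":0,"dy":0,"dz":0,"hand":1},{"wx":0,"wy":0,"wz":0.041,"dx":0,"dy":0,"dz":0,"hand":1},{"wx":0,"wy":0,"wz":0.041,"dx":0,"dy":0,"dz":0,"hand":1},{"wx":0,"wy":0,"wz":0.041,"dx":0,"dy":0,"dz":0,"hand":1}]' &&
python3 -m jog '[{"wx":0,"wy":0,"wz":0.041,"dx":0,"dy":0,"dz":0,"hand":1},{"wx":0,"wy":0,"wz":0.041,"dx":0,"dy":0,"dz":0,"hand":1},{"wx":0,"wy":0,"wz":0.041,"dx":0,"dy":0,"dz":0,"hand":1},{"wx":0,"wy":0,"wz":0.041,"dx":0,"dy":0,"dz":0,"hand":1},{"wx":0,"wy":0,"wz":0.041,"dx":0,"dy":0,"dz":0,"hand":1}]' &&
python3 -m jog '[{"wx":0,"wy":0,"wz":0.041,"dx":0,"dy":0,"dz":0,"hand":1},{"wx":0,"wy":0,"wz":0.041,"dx":0,"dy":0,"dz":0,"hand":1},{"wx":0,"wy":0,"wz":0.041,"dx":0,"dy":0,"dz":0,"hand":1},{"wx":0,"wy":0,"wz":0.041,"dx":0,"dy":0,"dz":0,"hand":1},{"wx":0,"wy":0,"wz":0.03,"dx":0,"dy":0,"dz":0,"hand":1}]' &&
python3 -m jog '[{"wx":0,"wy":0,"wz":0.02,"dx":0,"dy":0,"dz":0,"hand":1},{"wx":0,"wy":0,"wz":0.01,"dx":0,"dy":0,"dz":0,"hand":1},{"wx":0,"wy":0,"wz":0,"dx":0,"dy":0,"dz":0,"hand":1},{"wx":0,"wy":0,"wz":0,"dx":0,"dy":0,"dz":0,"hand":1}]'
python3 -c "
from h import *
print(tool(),np.round(r.get_state()['q'],3))
im=r.snapshot('side');cv2.imwrite('pics/side6.png',im[:,:,::-1])
m=col(im,0,4,150,60,(150,200,330,340));print('ball px',m.sum(),cv2.boundingRect(m.astype(np.uint8)))
m=r.masks_of('side','dish');print([(d['p'],d['bbox']) for d in m])"
```

```text
clock: 21.93
tool_pos: [0.5192, 0.2541, 0.2049]
eef_rot: [0.973, 0.231, 0.001, -0.0]
contact_force: [-0.1, -1.1, -2.7]
opening: 0.167
finger_force: 45.0
clock: 22.35
tool_pos: [0.5192, 0.254, 0.2049]
eef_rot: [0.906, 0.424, 0.0, -0.001]
contact_force: [-0.7, -0.1, -3.1]
opening: 0.167
finger_force: 45.0
clock: 22.77
tool_pos: [0.5192, 0.2539, 0.2049]
eef_rot: [0.8, 0.599, 0.0, -0.001]
contact_force: [-0.6, -0.2, -3.4]
opening: 0.163
finger_force: 45.0
clock: 23.18
tool_pos: [0.5193, 0.2538, 0.205]
eef_rot: [0.67, 0.742, 0.0, -0.001]
contact_force: [-0.2, 0.1, -3.5]
opening: 0.168
finger_force: 45.0
clock: 23.52
tool_pos: [0.5193, 0.254, 0.205]
eef_rot: [0.649, 0.76, 0.0, -0.001]
contact_force: [0.2, 0.3, -2.4]
opening: 0.167
finger_force: 45.0
(23.5167, array([519.3, 254. , 205. ]), 'yaxis deg', np.float64(9.0), 'tilt', array([-0.001,  0.001, -1.   ])) [-0.762  0.703  0.399  1.765 -0.38   0.751 -0.01 ]
ball px 222 (233, 263, 15, 18)
[(0.97, [198.1, 229.6, 278.1, 309.0])]
```

```bash
python3 -m jog '[{"wx":0,"wy":0,"wz":0,"dx":0,"dy":-0.01,"dz":0,"hand":1},{"wx":0,"wy":0,"wz":0,"dx":0,"dy":-0.02,"dz":0,"hand":1},{"wx":0,"wy":0,"wz":0,"dx":0,"dy":-0.03,"dz":0,"hand":1},{"wx":0,"wy":0,"wz":0,"dx":0,"dy":-0.04,"dz":0,"hand":1},{"wx":0,"wy":0,"wz":0,"dx":0,"dy":-0.05,"dz":0,"hand":1}]' &&
python3 -m jog '[{"wx":0,"wy":0,"wz":0,"dx":0.003,"dy":-0.06,"dz":0,"hand":1},{"wx":0,"wy":0,"wz":0,"dx":0.003,"dy":-0.06,"dz":0,"hand":1},{"wx":0,"wy":0,"wz":0,"dx":0.003,"dy":-0.06,"dz":0,"hand":1},{"wx":0,"wy":0,"wz":0,"dx":0.003,"dy":-0.06,"dz":0,"hand":1},{"wx":0,"wy":0,"wz":0,"dx":0.003,"dy":-0.06,"dz":0,"hand":1}]' &&
python3 -m jog '[{"wx":0,"wy":0,"wz":0,"dx":0.003,"dy":-0.06,"dz":0,"hand":1},{"wx":0,"wy":0,"wz":0,"dx":0.003,"dy":-0.06,"dz":0,"hand":1},{"wx":0,"wy":0,"wz":0,"dx":0.003,"dy":-0.06,"dz":0,"hand":1},{"wx":0,"wy":0,"wz":0,"dx":0.003,"dy":-0.06,"dz":0,"hand":1},{"wx":0,"wy":0,"wz":0,"dx":0.003,"dy":-0.06,"dz":0,"hand":1}]' &&
python3 -m jog '[{"wx":0,"wy":0,"wz":0,"dx":0.003,"dy":-0.06,"dz":0,"hand":1},{"wx":0,"wy":0,"wz":0,"dx":0.003,"dy":-0.06,"dz":0,"hand":1},{"wx":0,"wy":0,"wz":0,"dx":0.003,"dy":-0.06,"dz":0,"hand":1},{"wx":0,"wy":0,"wz":0,"dx":0.003,"dy":-0.06,"dz":0,"hand":1},{"wx":0,"wy":0,"wz":0,"dx":0.003,"dy":-0.06,"dz":0,"hand":1}]' &&
python3 -m jog '[{"wx":0,"wy":0,"wz":0,"dx":0.003,"dy":-0.06,"dz":0,"hand":1},{"wx":0,"wy":0,"wz":0,"dx":0.003,"dy":-0.06,"dz":0,"hand":1},{"wx":0,"wy":0,"wz":0,"dx":0.003,"dy":-0.06,"dz":0,"hand":1},{"wx":0,"wy":0,"wz":0,"dx":0.003,"dy":-0.06,"dz":0,"hand":1},{"wx":0,"wy":0,"wz":0,"dx":0.003,"dy":-0.06,"dz":0,"hand":1}]' &&
python3 -m jog '[{"wx":0,"wy":0,"wz":0,"dx":0.003,"dy":-0.06,"dz":0,"hand":1},{"wx":0,"wy":0,"wz":0,"dx":0.003,"dy":-0.06,"dz":0,"hand":1},{"wx":0,"wy":0,"wz":0,"dx":0.003,"dy":-0.06,"dz":0,"hand":1},{"wx":0,"wy":0,"wz":0,"dx":0.003,"dy":-0.06,"dz":0,"hand":1},{"wx":0,"wy":0,"wz":0,"dx":0.003,"dy":-0.06,"dz":0,"hand":1}]' &&
python3 -m jog '[{"wx":0,"wy":0,"wz":0,"dx":0.003,"dy":-0.058,"dz":0,"hand":1},{"wx":0,"wy":0,"wz":0,"dx":0.003,"dy":-0.05,"dz":0,"hand":1},{"wx":0,"wy":0,"wz":0,"dx":0,"dy":-0.044,"dz":0,"hand":1},{"wx":0,"wy":0,"wz":0,"dx":0,"dy":-0.04,"dz":0,"hand":1},{"wx":0,"wy":0,"wz":0,"dx":0,"dy":-0.03,"dz":0,"hand":1}]' &&
python3 -m jog '[{"wx":0,"wy":0,"wz":0,"dx":0,"dy":-0.02,"dz":0,"hand":1},{"wx":0,"wy":0,"wz":0,"dx":0,"dy":-0.01,"dz":0,"hand":1},{"wx":0,"wy":0,"wz":0,"dx":0,"dy":0,"dz":0,"hand":1},{"wx":0,"wy":0,"wz":0,"dx":0,"dy":0,"dz":0,"hand":1},{"wx":0,"wy":0,"wz":0,"dx":0,"dy":0,"dz":0,"hand":1}]'
python3 - <<'E'
from h import *
print(tool(),np.round(r.get_state()['q'],3))
im=r.snapshot('side')
cv2.imwrite('pics/comb2.png',np.hstack([cv2.resize(im[60:260,200:400,::-1],(400,400)),cv2.resize(r.snapshot('top')[145:265,300:420,::-1],(400,400))]))
E
```

```text
clock: 24.03
tool_pos: [0.5192, 0.2159, 0.205]
eef_rot: [0.649, 0.761, 0.0, -0.001]
contact_force: [0.5, -0.9, -2.8]
opening: 0.17
finger_force: 45.0
clock: 24.45
tool_pos: [0.5228, 0.1392, 0.2052]
eef_rot: [0.65, 0.76, -0.0, -0.001]
contact_force: [0.5, -0.1, -2.4]
opening: 0.164
finger_force: 45.0
clock: 24.87
tool_pos: [0.5264, 0.0642, 0.2052]
eef_rot: [0.65, 0.76, -0.0, -0.001]
contact_force: [0.5, 0.6, -3.0]
opening: 0.168
finger_force: 45.0
clock: 25.28
tool_pos: [0.5299, -0.0107, 0.2052]
eef_rot: [0.65, 0.76, -0.0, -0.001]
contact_force: [-0.3, -0.3, -3.1]
opening: 0.168
finger_force: 45.0
clock: 25.7
tool_pos: [0.5334, -0.0856, 0.2052]
eef_rot: [0.65, 0.76, -0.0, -0.001]
contact_force: [0.3, 1.1, -3.4]
opening: 0.169
finger_force: 45.0
clock: 26.12
tool_pos: [0.5369, -0.1606, 0.2052]
eef_rot: [0.65, 0.76, -0.0, -0.001]
contact_force: [0.0, 0.0, -3.0]
opening: 0.17
finger_force: 45.0
clock: 26.53
tool_pos: [0.539, -0.2153, 0.2051]
eef_rot: [0.65, 0.76, 0.0, -0.001]
contact_force: [0.8, -0.3, -3.6]
opening: 0.165
finger_force: 45.0
clock: 26.95
tool_pos: [0.5396, -0.2203, 0.2049]
eef_rot: [0.649, 0.761, 0.0, -0.001]
contact_force: [-0.3, -0.2, -3.4]
opening: 0.166
finger_force: 45.0
(26.95, array([ 539.6, -220.3,  204.9]), 'yaxis deg', np.float64(9.1), 'tilt', array([-0.001,  0.002, -1.   ])) [ 0.139  0.694  0.296  1.746 -0.281  0.745  0.738]
```

View pics/comb2.png

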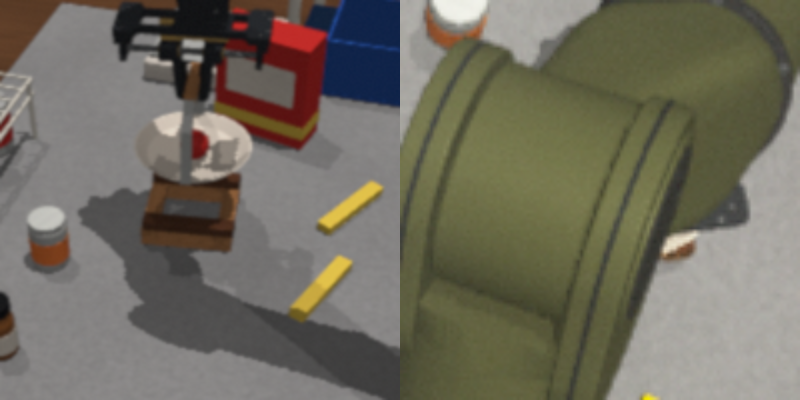

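The side view shows the dish level and centred over the finished stand, with the cheese near the middle. I let it settle and check the cheese position by numbers.

```bash
python3 -m jog '[{"wx":0,"wy":0,"wz":0,"dx":0,"dy":0,"dz":-0.02,"hand":1},{"wx":0,"wy":0,"wz":0,"dx":0,"dy":0,"dz":-0.02,"hand":1},{"wx":0,"wy":0,"wz":0,"dx":0,"dy":0,"dz":-0.02,"hand":1},{"wx":0,"wy":0,"wz":0,"dx":0,"dy":0,"dz":0,"hand":1},{"wx":0,"wy":0,"wz":0,"dx":0,"dy":0,"dz":0,"hand":1}]' >/dev/null
python3 -m jog '[{"wx":0,"wy":0,"wz":0,"dx":0,"dy":0,"dz":0,"hand":1},{"wx":0,"wy":0,"wz":0,"dx":0,"dy":0,"dz":0,"hand":1},{"wx":0,"wy":0,"wz":0,"dx":0,"dy":0,"dz":0,"hand":1},{"wx":0,"wy":0,"wz":0,"dx":0,"dy":0,"dz":0,"hand":1},{"wx":0,"wy":0,"wz":0,"dx":0,"dy":0,"dz":0,"hand":1}]'>/dev/null
python3 - <<'E'
from h import *
print(tool())
zb=tool()[1][2]/1000-.105
for k in range(3):
    im=r.snapshot('side');c=r.camera_info('side')
    m=col(im,0,4,150,60,(265,110,330,150))|col(im,175,179,150,60,(265,110,330,150)) if 0 else col(im,0,4,130,50,(265,110,330,150))
    x,y,w,h=cv2.boundingRect(m.astype(np.uint8));print('ball',(x,y,w,h),ray(c,[[x+w/2-.5,y+h/2-.5]],zb+.03).round(4))
    d=r.masks_of('side','dish')[0];print('dish',d['p'],np.round(d['bbox'],1),rect(c,d['region'],zb+.03))
E
```

```text
(27.8833, array([ 539.6, -221.3,  190.2]), 'yaxis deg', np.float64(9.1), 'tilt', array([-0.001,  0.001, -1.   ]))
ball (296, 130, 9, 14) [[ 0.5267 -0.2234  0.1152]]
dish 0.8 [268.1  95.6 324.3 154.5] [ 529.9 -270.5  256.3  149.7   83.8]
ball (296, 130, 9, 14) [[ 0.5267 -0.2234  0.1152]]
dish 0.67 [270.3  95.3 325.9 157.9] [ 567.9 -263.4  262.4  153.2  -53.3]
ball (296, 130, 9, 14) [[ 0.5267 -0.2234  0.1152]]
dish 0.79 [269.   94.5 326.1 153.6] [ 567.1 -263.   260.2  149.8  -52.7]
```

```bash
python3 -c "
from plant import r
print(r.finish_job())"
```

```text
the job is handed in; nothing more can be done
None
```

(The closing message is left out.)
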